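# Sort locking line clamps: open to the tray, ratcheted shut to the guard

## Task

Clear the three locking clamps out from under the front of the instrument riser: lay the clamps whose jaws are open flat in the orange tray, still open and not on top of each other, and slide the clamp that is ratcheted shut, still shut, jaws first into the yellow guard until its jaws and its whole box joint are under the clear roof. Lay them down, don't drop them, and leave the coupling, plug, meter and carton where they stand.

Things in the scene. Friction and masses are not known exactly. Their poses are not given: they have to be found in the camera images.
- clamp_1: Locking line clamp (like a large surgical clamp), steel with blue finger rings, about 95 g, lying flat; clamp_1, 2, 3 are alike but for the jaw angle. Origin: hinge axis, at the underside; z up; +x towards the jaw tips. Box joint round the hinge: 22 x 22 x 14 mm high, rigid with the fixed limb. Pinching its flats (y = +-11 mm) does not move the jaws. Balanced near the hinge.
- clamp_2: As clamp_1. More sizes: limbs 5 mm wide, 10 mm high; jaws reach x = +60, straight shanks x = -72; rings of 24 mm diameter centred at x = -80, y = -12 (fixed limb) and, when shut, +12 (moving limb), ending at x = -92 mm. Fixed limb: jaw at y = +3, shank at y = -3 mm; moving limb the mirror image. Shut, both shanks together are 11 mm wide.
- clamp_3: As clamp_1. At the start each clamp lies in one of three lanes (y about -120, 0, +120 mm of the riser's frame), its rings and most of its shanks under the riser, its jaws sticking out towards the robot (frame +x within 0.2 rad of the riser's -x), its hinge about 18 to 32 mm in front of the riser's front edge.
- clamp_1_jaw (a joint): Opening angle of clamp_1: under 0.05 = ratcheted shut; 0.24 to 0.34 at the start = open (14 to 20 mm between jaw tips); stop at 0.40. The moving limb turns clockwise seen from above (its jaw to -y, its ring to +y of the clamp's frame). Friction holds the angle; about 1 N at a ring or jaw tip moves an open clamp, a ratcheted one is much stiffer.
- clamp_2_jaw (a joint): Opening angle of clamp_2, as for clamp_1.
- clamp_3_jaw (a joint): Opening angle of clamp_3, as for clamp_1.
- riser: Fixed low riser, grey top plate 150 (x) by 480 (y) mm on two blue side walls (10 mm thick, at y = +-235 mm), open at front and back. Plate's underside 38 mm, top 46 mm above the table. Origin: on the table under its centre; its front edge (towards the robot) is at x = -75 mm of its frame.
- tray: Fixed open orange tray for open clamps, 200 (x) by 195 (y) mm outside, 20 mm high, walls and floor 5 mm thick. Origin: centre of its underside. It stands at the left or the right of the work area.
- dock: Fixed yellow guard, a tunnel with clear roof, for shut clamps; opposite the tray. Origin: on the table, middle of the mouth; +x points into the tunnel, the mouth faces the robot's side. Inside 36 mm wide, 30 high, 85 deep to a closed back, the table is its floor; outside 56 wide, 95 long, 34 high. With jaw tips at the back the hinge is 25 mm inside the mouth. The rings do not fit in.
- coupling: Bystander: loose brass coupling, upright, 27 mm across, 40 mm high, origin under its centre, in front of the jaw tips between two lanes (y = +60 or -60 mm of the riser's frame).
- plug: Bystander: loose steel plug with red cap, upright, 26 mm diameter, 38 mm high, origin under its centre, between the other two lanes.
- meter: Bystander: loose blue handheld meter lying on the riser, 65 (x) by 140 (y) by 28 mm, origin under its centre.
- carton: Bystander: small loose cardboard carton, 60 (x) by 70 (y) by 45 mm high, origin under its centre, standing on the riser beside the meter.

How it is judged:
At the end, for the whole second after the job is handed in: Both open clamps flat in the tray (hinge within 85 mm of its centre in x and y, under 8 mm high, tilt < 0.06), jaws > 0.18 rad. Shut clamp flat in the guard: hinge 11-50 mm inside the mouth, within 15 mm of mid-line, under 10 mm high, aligned within 0.25, jaws < 0.08 rad. All at rest, released (x of clamp_1 in the frame of tray between -0.085 and 0.085 m and y of clamp_1 in the frame of tray between -0.085 and 0.085 m and z of each of clamp_1, clamp_3 in the frame of tray below 0.008 m and angle between each of clamp_1, clamp_3's own z axis and vertical below 0.06 rad and value of joint each of clamp_1_jaw, clamp_3_jaw above 0.18 rad and linear speed of each of clamp_1, clamp_3, clamp_2 below 0.03 m/s and contact force between each of clamp_1, clamp_3, clamp_2 and the fingers below 0.05 N and x of clamp_3 in the frame of tray between -0.085 and 0.085 m and y of clamp_3 in the frame of tray between -0.085 and 0.085 m and x of clamp_2 in the frame of dock between 0.011 and 0.05 m and y of clamp_2 in the frame of dock between -0.015 and 0.015 m and z of clamp_2 in the frame of dock below 0.01 m and angle between the x axis of clamp_2 and the x axis of dock, either way round below 0.25 rad and angle between clamp_2's own z axis and vertical below 0.12 rad and value of joint clamp_2_jaw below 0.08 rad); the robot touches nothing.
It fails at once if the coupling or the plug is shifted by more than 25 mm or tipped over (distance of any of coupling, plug from where it was at the start of the episode above 0.025 m or angle between any of coupling, plug's own z axis and vertical above 0.4 rad).
It fails at once if the meter or the carton is shifted by more than 25 mm or tipped over (distance of any of meter, carton from where it was at the start of the episode above 0.025 m or angle between any of meter, carton's own z axis and vertical above 0.4 rad).
It fails at once if an open clamp is squeezed shut (below 0.15 rad) (value of joint any of clamp_1_jaw, clamp_3_jaw below 0.15 rad).
It fails at once if the ratcheted clamp is forced open (above 0.12 rad) (value of joint clamp_2_jaw above 0.12 rad).
It fails at once if a clamp is dropped or thrown (moves at more than 0.8 m/s out of the fingers) ((linear speed of clamp_1 above 0.8 m/s and contact force between clamp_1 and the fingers below 0.05 N) or (linear speed of clamp_2 above 0.8 m/s and contact force between clamp_2 and the fingers below 0.05 N) or (linear speed of clamp_3 above 0.8 m/s and contact force between clamp_3 and the fingers below 0.05 N)).
It also fails if it takes over 72 s, if anything falls off the work surface, if the arm or the gripper's body presses on something with over 40 N, if the wrist force passes 120 N, or if a joint passes its speed limit or range.

## Robot

A 7-joint arm with a two-finger parallel gripper is mounted at the origin on the work surface. World frame = base frame: x ahead of the robot, y to its left, z up, the work surface at z = 0. Lengths are in m, angles in rad, forces in N, time in s.
With the tool pointing down it reaches from about 0.4 to 0.85 m from the base axis. Payload 4.5 kg.
Tool frame: the origin (TCP) lies at the centre of the arm's flange, where the gripper is bolted on; the fingertips stand 173 mm ahead of it and the grasp point (between the pads) lies 155 mm ahead of it (robot.grip_depth is the distance from the TCP to the grasp point, in m); y points along the fingers, z is the direction in which the jaws open and shut, and the axes are right-handed (so a half turn about y gives the same grasp; the last joint's range is limited). The gripper opens to 85 mm and grips with 20 to 120 N. Pads are 22 mm wide; open, the fingers measure 114 mm over their backs; the gripper's body (76 mm by 85 mm) begins 54 mm behind the grasp point. The pads swing forward as they close: fully open they stand 13 mm farther back than shut.
Start: joints at [1.374, 0.689, -0.195, 1.565, 0.157, 0.902, -0.215], TCP at [0.143, -0.608, 0.405] pointing down, gripper open.
Joint ranges: [-3.01, 3.01], [-0.46, 2.08], [-1.47, 1.51], [0.13, 2.56], [-1, 4.14], [0.04, 2.09], [-2.66, 2.66]. Speed limits (rad/s): [2.57, 2.57, 3.14, 3.14, 3.14, 3.14, 3.14].

## Interface

Orientations are given as a unit quaternion [x, y, z, w].
In Python, from cell import robot gives the robot as it stands.
- The arm moves only by the tool send_rows, never from a script. Its arguments are lists of equal length, an entry for each row: "xyz": the shift along the tool's x, y, z as a fraction of full scale, a list of three; "delta_rot": the turn, a rotation vector about the tool's x, y, z as a fraction of full scale, a list of three. In form: {"xyz": [[x, y, z], ...], "delta_rot": [[rx, ry, rz], ...]}. A call has 1 to 5 rows; each row shifts and turns the commanded pose from where the row before left it, along the tool's axes as they then stand; what a row does not reach is not made up. Full scale, the value 1, is 25 mm for a shift and 6 degrees for a turn. A row lasts 1/10 s, in which the tool goes at most 50 mm and 8.59 degrees, less where a joint would pass 70% of its speed; a pose out of reach is approached as far as the arm can. A call with a number of a shift or a turn outside -1 to 1 is refused whole. A call with a gripper value outside its range is refused whole. "hand" is the opening, from 0 (shut) to 1 (fully open), set as the call begins (left out, the last holds). The fingers move at their own pace and stop on an object; "newtons" is the grip in N (left out, the last holds). Time passes only in rows, so rows that do not move let the fingers close. It gives the time, the measured TCP pose, the force and the opening at its end, in the units of the state.
- robot.get_state(): the state, without advancing time (a new reading comes with each control period).
- robot.read_camera(name): name is "scene" or "top" or "wrist"; returns the picture (420x560x3 uint8, red, green, blue); there is no depth.
- robot.get_calibration(name): a dict with "mtx" (3x3 intrinsics, pixels), "R" (3x3) and "t" (3): a world point X has camera coordinates R X + t. Camera axes: x right, y down, z forward; pixel columns grow to the right and rows downward; lengths in m; the calibration is good to about 2 mm. A picture is of the moment at which its call begins: read the wrist's pose just before it. get_calibration takes no time and is no camera call; for the wrist camera it gives the pose at the moment of the call.
- robot.job_done(): hands the job in, once; it reports no verdict.
The state is a dict: "time": time; "qpos": joint angles; "dq": joint speeds; "tau": joint torques, N m; "tcp_pos": TCP position; "tcp_rot": TCP orientation; "contact_force": force on the tool from outside, world axes, zero at the start; "wrist_torque": the same for the moment, N m; "width": finger opening in m.
Only numpy, scipy, OpenCV 4.12 (cv2) and the standard library are available. Lean on these libraries where they do the work, as an engineer would, in place of code of your own. Each camera call takes 0.05 s, during which the arm holds its last target.

## Working session

There is one attempt and no reset: what is moved stays moved. The work goes in short steps, Python scripts to look and compute and a tool call to move; the robot and the scene stay as the last step left them, time stands still between calls to the robot, and variables do not carry over. Pictures are saved under pics/ and viewed, and the job is handed in when it is done.

Besides the shell and the picture viewer there is one more tool, called after "Call:" as a command line: name --argument value ..., lists and objects as JSON in quotes. send_rows: Moves the arm, as the interface text tells. Its arguments: {"type":"object","properties":{"xyz":{"type":"array","items":{"type":"array","items":{"type":"number"}}},"delta_rot":{"type":"array","items":{"type":"array","items":{"type":"number"}}},"hand":{"type":"number"},"newtons":{"type":"number"}},"required":["xyz","delta_rot"]}

```bash
ls; mkdir -p pics; python3 - <<'E'
from cell import robot
import cv2,numpy as np
s=robot.get_state()
print(s)
for n in ["scene","top"]:
    im=robot.read_camera(n); cv2.imwrite(f"pics/{n}0.png",im[:,:,::-1])
    print(n,robot.get_calibration(n))
E
```

```text
pics
{'time': 0.0, 'qpos': array([ 1.37377331,  0.69002626, -0.19451371,  1.56638295,  0.15728139,
        0.90246121, -0.21507159]), 'dq': array([-0.00084614,  0.0008688 ,  0.000277  ,  0.00204962,  0.00111615,
       -0.00027171, -0.00133911]), 'tau': array([ 4.28531566e-04, -5.39611495e+01, -1.26658134e+00, -1.58542550e+01,
        9.05180583e-03,  9.46260814e-03, -9.07564242e-06]), 'tcp_pos': array([ 0.14288557, -0.60810207,  0.40384696]), 'tcp_rot': array([-0.08158144,  0.70305529, -0.70174094,  0.08134726]), 'contact_force': array([ 0.22374202, -1.02114154, -0.90864653]), 'wrist_torque': array([-0.03883123, -0.01588628,  0.03375291]), 'width': 0.08559097382900932}
scene {'mtx': array([[520.01497099,   0.        , 284.05230778],
       [  0.        , 520.01497099, 213.2922128 ],
       [  0.        ,   0.        ,   1.        ]]), 'R': array([[-0.83768642,  0.54599517, -0.01306666],
       [ 0.4821645 ,  0.72809463, -0.48723261],
       [-0.25651288, -0.41444842, -0.87317447]]), 't': array([ 0.47804167, -0.25966276,  1.26512486])}
top {'mtx': array([[429.81250416,   0.        , 277.96515453],
       [  0.        , 429.81250416, 208.96053445],
       [  0.        ,   0.        ,   1.        ]]), 'R': array([[-0.01078454, -0.99987379, -0.01166613],
       [-0.98115831,  0.01283195, -0.19277894],
       [ 0.19290431,  0.00936728, -0.98117286]]), 't': array([0.01763257, 0.57452198, 0.93031066])}
```

View pics/scene0.png

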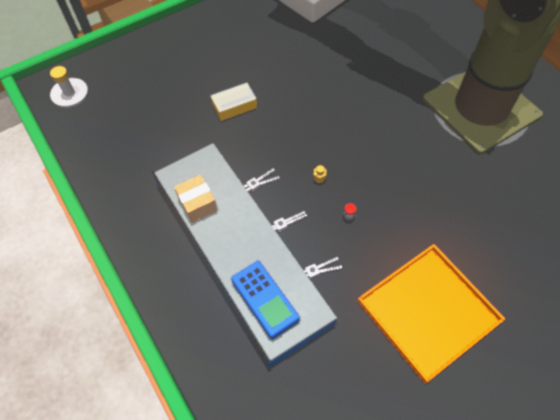

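View pics/top0.png

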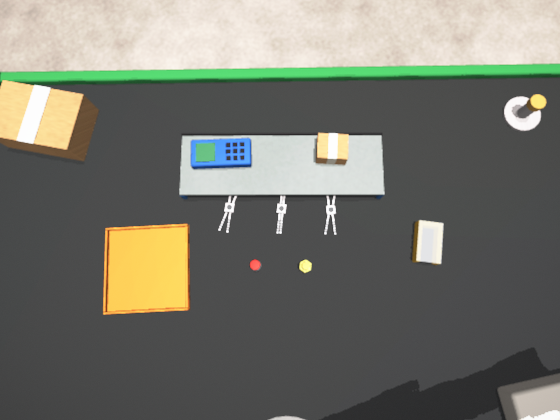

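The tray is at the robot's left (top px ~147,268). The guard is at the right (~428,242). The middle clamp (281,208) looks shut and the outer two (229,208 and 331,210) open. The plug is at (255,265) and the coupling at (305,266). Next I'll measure these and zoom in.

```bash
cat > h.py <<'E'
from cell import robot
import cv2,numpy as np
from scipy.spatial.transform import Rotation as Ro
def ray(c,px,z):
    K=np.array(c['mtx']);R=np.array(c['R']);t=np.array(c['t'])
    px=np.atleast_2d(np.array(px,float))
    d=(np.linalg.inv(K)@np.c_[px,np.ones(len(px))].T)
    d=(R.T@d).T; o=-R.T@t
    return o+d*((z-o[2])/d[:,2])[:,None]
def proj(c,X):
    X=np.atleast_2d(np.array(X,float));p=(np.array(c['mtx'])@(np.array(c['R'])@X.T+np.array(c['t'])[:,None])).T
    return p[:,:2]/p[:,2:]
E
python3 - <<'E'
from h import *
im=cv2.imread('pics/top0.png'); c=robot.get_calibration('top')
crop=im[180:280,200:360]; cv2.imwrite('pics/z0.png',cv2.resize(crop,None,fx=5,fy=5,interpolation=cv2.INTER_CUBIC))
crop=im[210:275,400:455]; cv2.imwrite('pics/z1.png',cv2.resize(crop,None,fx=8,fy=8,interpolation=cv2.INTER_CUBIC))
hsv=cv2.cvtColor(im,cv2.COLOR_BGR2HSV)
m=cv2.inRange(hsv,(5,180,120),(22,255,255)); 
cs,_=cv2.findContours(m,0,2)
for k in cs:
    if cv2.contourArea(k)>300:
        r=cv2.minAreaRect(k);print(r, ray(c,cv2.boxPoints(r),0.02).round(4).tolist())
m=cv2.inRange(im,(85,90,80),(255,255,255));m[:185]=0
sub=m[190:240,210:350]
n,l,st,ce=cv2.connectedComponentsWithStats(m)
for i in range(1,n):
    if st[i][4]>15: print(st[i],ce[i])
E
```

```text
[ 179  185  206   50 2936] [280.7496594 196.4996594]
[ 416  219   28   46 1110] [429.65405405 241.48288288]
[ 108  227   80   84 6124] [147.66084259 268.76681907]
[105 246   1  20  20] [105.  255.5]
[299 259  13  14 137] [305.22627737 265.71532847]
[251 261  11  10  85] [255.98823529 265.18823529]
[104 282   1  21  21] [104. 292.]
[ 501  375   59   45 2006] [534.25822532 399.28813559]
[267 415  40   5 126] [286.30952381 417.67460317]
```

View pics/z0.png

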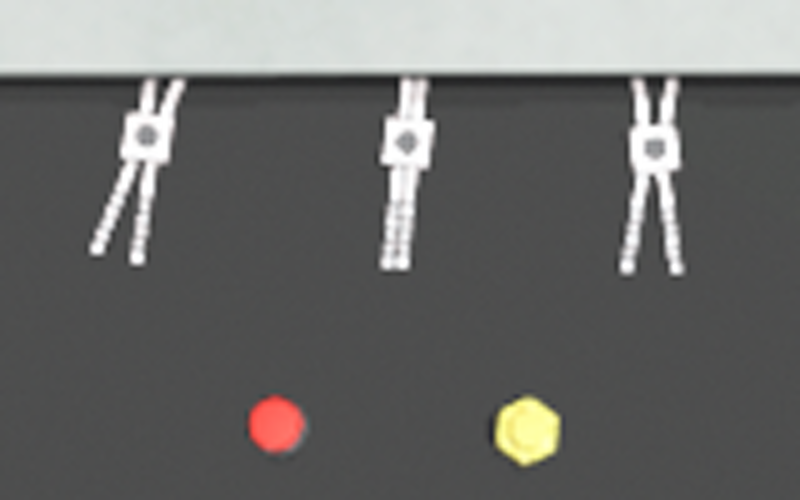

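View pics/z1.png

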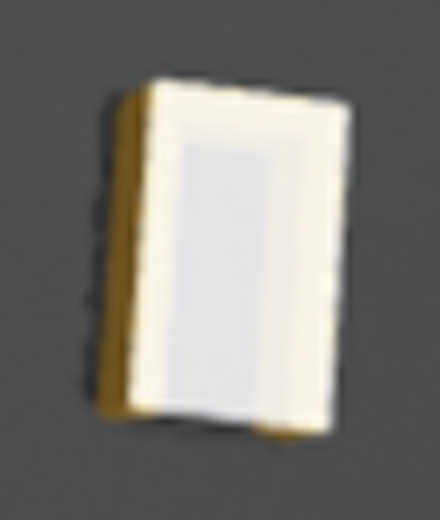

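```bash
python3 - <<'E'
from h import *
c=robot.get_calibration('top')
g=lambda p,ox,oy,f:[(p[0]+.5)/f-.5+ox,(p[1]+.5)/f-.5+oy]
for n,h,t in [('L',(147,135),(138,258)),('M',(407,142),(403,265)),('R',(654,148),(677,268))]:
    H=ray(c,g(h,200,180,5),.014)[0];T=ray(c,g(t,200,180,5),.01)[0]
    a=np.arctan2(*(T-H)[[1,0]])-np.arctan2(3,60)
    print(n,H.round(4),T.round(4),np.linalg.norm((T-H)[:2]).round(4),'yaw',a.round(3),'rel pi',((a-np.pi+np.pi)%(2*np.pi)-np.pi).round(3))
print('plug',ray(c,g((276,424),200,180,5),.038),'coup',ray(c,g((527,430),200,180,5),.040))
D=np.array([ray(c,g(p,400,210,8),.034)[0] for p in [(150,78),(350,100),(330,432),(128,412)]])
print(D.round(4)); print('mouth',D[2:].mean(0),'dir',(D[:2].mean(0)-D[2:].mean(0)))
print('tray',ray(c,[(104,225.5),(189.5,224),(189.5,311),(103,314)],.02).round(4))
print('riser',ray(c,[(180,195.5),(384.5,195.5)],.046).round(4))
E
```

```text
L [0.5903 0.1286 0.014 ] [0.5313 0.1328 0.01  ] 0.0591 yaw 3.022 rel pi -0.12
M [0.5852 0.0039 0.014 ] [0.5264 0.0065 0.01  ] 0.0589 yaw 3.047 rel pi -0.095
R [ 0.5807 -0.1142  0.014 ] [ 0.5233 -0.1235  0.01  ] 0.0582 yaw -3.03 rel pi 0.112
plug [[0.45004857 0.06518637 0.038     ]] coup [[ 0.44588646 -0.04907736  0.04      ]]
[[ 0.5502 -0.3153  0.034 ]
 [ 0.543  -0.3727  0.034 ]
 [ 0.4473 -0.3589  0.034 ]
 [ 0.4536 -0.3019  0.034 ]]
mouth [ 0.45047832 -0.33041858  0.034     ] dir [ 0.09611569 -0.01357407  0.        ]
tray [[0.5472 0.4245 0.02  ]
 [0.5482 0.2211 0.02  ]
 [0.3474 0.2153 0.02  ]
 [0.3428 0.413  0.02  ]]
riser [[ 0.6117  0.2397  0.046 ]
 [ 0.6053 -0.2373  0.046 ]]
```

```bash
cat >> h.py <<'E'
def st():
    s=robot.get_state();R=Ro.from_quat(s['tcp_rot']).as_matrix()
    print('t',round(s['time'],2),'p',s['tcp_pos'].round(4),'y',R[:,1].round(3),'z',R[:,2].round(3),'zyaw',np.arctan2(R[1,2],R[0,2]).round(3),'w',round(s['width'],4),'F',s['contact_force'].round(1),'q',s['qpos'].round(2))
    return s,R
def plan(target,zyaw):
    """shift (tool units), yaw"""
    s,R=st()
    z=np.array([np.cos(zyaw),np.sin(zyaw),0]);y=np.array([0,0,-1.]);x=np.cross(y,z)
    G=np.c_[x,y,z]
    rv=Ro.from_matrix(R.T@G).as_rotvec()
    d=np.array(target)-s['tcp_pos']
    print('world d',d.round(4),'tool now units',(R.T@d/.025).round(2),'tool after turn units',(G.T@d/.025).round(2),'rot units',(rv/np.radians(6)).round(3))
E
python3 - <<'E'
from h import *
s,R=st();print(R.round(3));plan([.47,0,.4],0)
plan([.47,0,.4],np.pi/2);plan([.47,0,.4],-np.pi/2)
print(robot.get_calibration('wrist'), s['tcp_pos'])
E
```

```text
t 0.1 p [ 0.1429 -0.6082  0.404 ] y [-0.     0.002 -1.   ] z [ 0.229 -0.973 -0.002] zyaw -1.34 w 0.0853 F [-0.   0.4  0. ] q [ 1.37  0.69 -0.19  1.57  0.16  0.9  -0.22]
[[-0.973 -0.     0.229]
 [-0.229  0.002 -0.973]
 [ 0.    -1.    -0.002]]
t 0.1 p [ 0.1429 -0.6082  0.404 ] y [-0.     0.002 -1.   ] z [ 0.229 -0.973 -0.002] zyaw -1.34 w 0.0853 F [-0.   0.4  0. ] q [ 1.37  0.69 -0.19  1.57  0.16  0.9  -0.22]
world d [ 0.3271  0.6082 -0.004 ] tool now units [-18.3    0.19 -20.69] tool after turn units [-24.33   0.16  13.08] rot units [ 1.4000e-02 -1.2795e+01 -9.0000e-03]
t 0.1 p [ 0.1429 -0.6082  0.404 ] y [-0.     0.002 -1.   ] z [ 0.229 -0.973 -0.002] zyaw -1.34 w 0.0853 F [-0.   0.4  0. ] q [ 1.37  0.69 -0.19  1.57  0.16  0.9  -0.22]
world d [ 0.3271  0.6082 -0.004 ] tool now units [-18.3    0.19 -20.69] tool after turn units [13.08  0.16 24.33] rot units [ 4.0000e-03 -2.7795e+01 -2.2000e-02]
t 0.1 p [ 0.1429 -0.6082  0.404 ] y [-0.     0.002 -1.   ] z [ 0.229 -0.973 -0.002] zyaw -1.34 w 0.0853 F [-0.   0.4  0. ] q [ 1.37  0.69 -0.19  1.57  0.16  0.9  -0.22]
world d [ 0.3271  0.6082 -0.004 ] tool now units [-18.3    0.19 -20.69] tool after turn units [-13.08   0.16 -24.33] rot units [0.015 2.205 0.003]
{'mtx': array([[377.43477888,   0.        , 279.87152253],
       [  0.        , 377.43477888, 217.08759639],
       [  0.        ,   0.        ,   1.        ]]), 'R': array([[ 0.22851062, -0.97354035, -0.0014438 ],
       [-0.93699033, -0.22033362,  0.27111294],
       [-0.2642575 , -0.06059935, -0.96254646]]), 't': array([-0.6240182 , -0.03518711,  0.37979745])} [ 0.1428761  -0.60815921  0.40395954]
```

Call:
send_rows --xyz '[[-0.93,0,-0.97],[-0.93,0,-0.97],[-0.93,0,-0.97],[-0.93,0,-0.97],[-0.93,0,-0.97]]' --delta_rot '[[0,0,0],[0,0,0],[0,0,0],[0,0,0],[0,0,0]]'

```text
time: 0.6
tcp_pos: [0.2288, -0.4625, 0.4044]
tcp_rot: [-0.081, 0.703, -0.702, 0.081]
contact_force: [0.8, -0.0, -0.8]
width: 0.0851
```

Call:
send_rows --xyz '[[-0.93,0,-0.97],[-0.93,0,-0.97],[-0.93,0,-0.97],[-0.93,0,-0.97],[-0.93,0,-0.97]]' --delta_rot '[[0,0,0],[0,0,0],[0,0,0],[0,0,0],[0,0,0]]'

```text
time: 1.1
tcp_pos: [0.3143, -0.3179, 0.4046]
tcp_rot: [-0.081, 0.702, -0.702, 0.081]
contact_force: [1.2, 0.1, -0.6]
width: 0.0854
```

Call:
send_rows --xyz '[[-0.93,0,-0.97],[-0.93,0,-0.97],[-0.93,0,-0.97],[-0.93,0,-0.97],[-0.93,0,-0.97]]' --delta_rot '[[0,0,0],[0,0,0],[0,0,0],[0,0,0],[0,0,0]]'

```text
time: 1.6
tcp_pos: [0.3997, -0.1733, 0.4046]
tcp_rot: [-0.082, 0.702, -0.702, 0.081]
contact_force: [-0.3, -0.9, -0.4]
width: 0.0855
```

Call:
send_rows --xyz '[[-0.93,0,-0.97],[-0.93,0,-0.97],[-0.93,0,-0.97],[-0.93,0,-0.97],[-0.93,0,-0.97]]' --delta_rot '[[0,0,0],[0,0,0],[0,0,0],[0,0,0],[0,0,0]]'

```text
time: 2.1
tcp_pos: [0.4851, -0.0286, 0.4044]
tcp_rot: [0.082, -0.702, 0.702, -0.081]
contact_force: [0.7, -0.7, 1.1]
width: 0.0851
```

Call:
send_rows --xyz '[[-0.93,0,-0.97],[0,0,0],[0,0,0],[0,0,0],[0,0,0]]' --delta_rot '[[0,0,0],[0,-1,0],[0,-1,0],[0,-1,0],[0,-1,0]]'

```text
time: 2.6
tcp_pos: [0.5016, -0.0009, 0.4044]
tcp_rot: [-0.228, 0.67, -0.67, 0.227]
contact_force: [0.7, -0.5, 0.5]
width: 0.0853
```

Call:
send_rows --xyz '[[0,0,0],[0,0,0],[0,0,0],[0,0,0],[0,0,0]]' --delta_rot '[[0,-1,0],[0,-1,0],[0,-1,0],[0,-1,0],[0,-1,0]]'

```text
time: 3.1
tcp_pos: [0.5016, -0.0011, 0.4044]
tcp_rot: [-0.393, 0.588, -0.588, 0.392]
contact_force: [-0.1, -0.2, 0.1]
width: 0.0853
```

Call:
send_rows --xyz '[[0,0,0],[0,0,0],[0,0,0],[0,0,0],[0,0,0]]' --delta_rot '[[0,-1,0],[0,-1,0],[0,-1,0],[0,-1,0],[0,-1,0]]'

```text
time: 3.6
tcp_pos: [0.5016, -0.0011, 0.4044]
tcp_rot: [0.532, -0.467, 0.466, -0.531]
contact_force: [0.1, -0.3, 0.6]
width: 0.0856
```

Call:
send_rows --xyz '[[0,0,0],[0,0,0],[0,0,0],[0,0,0],[0,0,0]]' --delta_rot '[[0,-1,0],[0,-1,0],[0,-1,0],[0,-1,0],[0,-1,0]]'

```text
time: 4.1
tcp_pos: [0.5016, -0.0012, 0.4044]
tcp_rot: [0.634, -0.313, 0.313, -0.634]
contact_force: [0.2, -0.3, -0.2]
width: 0.0853
```

Call:
send_rows --xyz '[[0,0,0],[0,0,0],[0,0,0],[0,0,0],[0,0,0]]' --delta_rot '[[0,-1,0],[0,-1,0],[0,-1,0],[0,-1,0],[0,-1,0]]'

```text
time: 4.6
tcp_pos: [0.5017, -0.0012, 0.4044]
tcp_rot: [0.694, -0.138, 0.138, -0.693]
contact_force: [0.1, 0.1, 0.6]
width: 0.0855
```

```bash
python3 - <<'E'
from h import *
plan([.5,0,.404],np.pi/2)
E
```

```text
t 4.6 p [ 0.5017 -0.0012  0.4044] y [-0.001 -0.    -1.   ] z [ 0.383  0.924 -0.001] zyaw 1.177 w 0.0855 F [0.1 0.1 0.6] q [ 0.43  0.65 -0.86  1.91  0.63  0.88  0.43]
world d [-0.0017  0.0012 -0.0004] tool now units [-0.08  0.01  0.02] tool after turn units [-0.07  0.01  0.05] rot units [ 0.004 -3.758 -0.007]
```

Call:
send_rows --xyz '[[0,0,0],[0,0,0],[0,0,0],[0,0,0]]' --delta_rot '[[0,-1,0],[0,-1,0],[0,-0.6,0],[0,0,0]]'

```text
time: 5.0
tcp_pos: [0.5017, -0.0013, 0.4043]
tcp_rot: [-0.706, 0.045, -0.044, 0.706]
contact_force: [-0.4, -1.0, 0.4]
width: 0.0851
```

```bash
python3 - <<'E'
from h import *
import pickle
st()
c=robot.get_calibration('wrist');im=robot.read_camera('wrist')[:,:,::-1]
pickle.dump(c,open('w1.pkl','wb'));cv2.imwrite('pics/w1.png',im)
E
```

```text
t 5.0 p [ 0.5017 -0.0013  0.4043] y [-0.001  0.    -1.   ] z [0.125 0.992 0.   ] zyaw 1.445 w 0.0851 F [-0.4 -1.   0.4] q [ 0.47  0.67 -0.93  1.91  0.68  0.92  0.64]
```

View pics/w1.png

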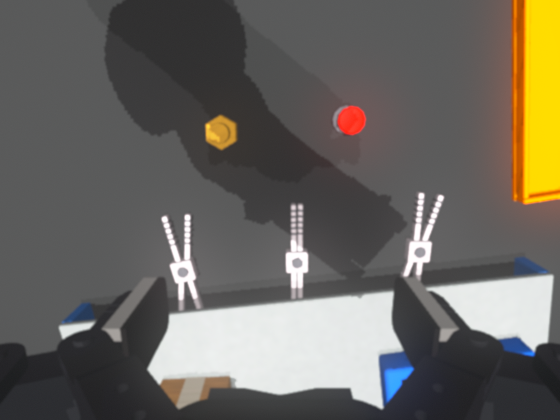

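The wrist view shows the hinges at about (420,251), (297,262) and (182,271), and the middle clamp's jaws are shut. Next I'll zoom in to measure them.

```bash
python3 - <<'E'
from h import *
im=cv2.imread('pics/w1.png')
tiles=[cv2.resize(im[185:305,x:x+64],None,fx=4,fy=4,interpolation=cv2.INTER_CUBIC) for x in (152,266,392)]
cv2.imwrite('pics/z2.png',np.hstack(tiles))
E
```

```text
(no output)
```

View pics/z2.png

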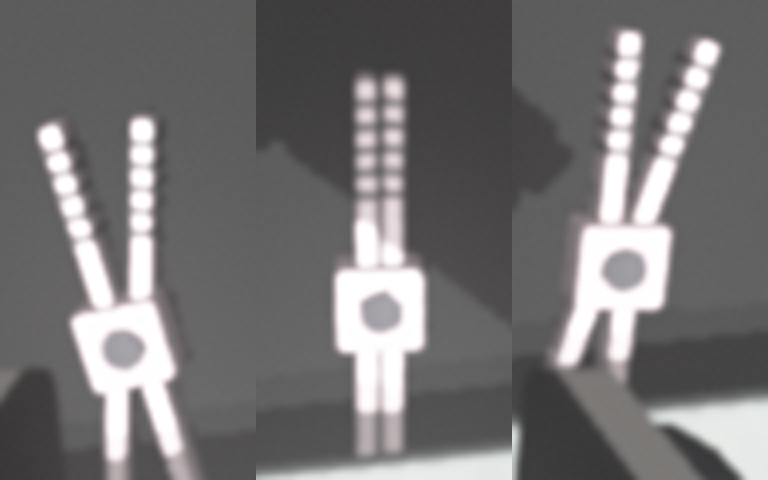

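```bash
python3 - <<'E'
from h import *
import pickle
c=pickle.load(open('w1.pkl','rb'));ct=robot.get_calibration('top')
g=lambda p,ox:[(p[0]+.5)/4-.5+ox,(p[1]+.5)/4-.5+185]
for n,ox,h,tf,tm in [('R',152,(123,348),(50,135),(142,128)),('M',266-64,(380,311),(366,88),(394,88)),('L',392-128,(624,268),(628,43),(707,52))]:
    H=ray(c,g(h,ox),.014)[0];T=ray(c,g(tf,ox),.01)[0];U=ray(c,g(tm,ox),.01)[0]
    r=np.hypot(*(T-H)[:2])
    a=np.arctan2(*(T-H)[[1,0]])-np.arcsin(.003/r)
    b=np.arctan2(*(U-H)[[1,0]])+np.arcsin(.003/r)
    print(n,H.round(4),T.round(4),r.round(4),'yaw',(a%(2*np.pi)).round(3),'open',((a-b+np.pi)%(2*np.pi)-np.pi).round(3), 'zyaw',(a%(2*np.pi)-np.pi/2).round(3))
print(ray(c,[(349,121)],.038),ray(c,[(221,132)],.04))
print('tray corner',ray(c,[(515,202),(514,0)],.02), 'riser',ray(c,[(93,323),(400,297)],.046))
E
```

```text
R [ 0.5798 -0.1127  0.014 ] [ 0.5222 -0.121   0.01  ] 0.0582 yaw 3.232 open 0.299 zyaw 1.661
M [0.5844 0.0057 0.014 ] [0.5263 0.009  0.01  ] 0.0582 yaw 3.033 open 0.017 zyaw 1.463
L [0.5884 0.1314 0.014 ] [0.5307 0.1352 0.01  ] 0.0578 yaw 3.022 open 0.242 zyaw 1.452
[[0.44945623 0.06564063 0.038     ]] [[ 0.44468165 -0.04537908  0.04      ]]
tray corner [[0.54605339 0.22193062 0.02      ]
 [0.36932704 0.21375009 0.02      ]] riser [[ 0.60954146 -0.19980975  0.046     ]
 [ 0.61904953  0.10042801  0.046     ]]
```

Call:
send_rows --xyz '[[0.47,0.6,0.94],[0.47,0.6,0.94],[0.47,0.6,0.94],[0.47,0.6,0.94],[0.47,0.6,0.94]]' --delta_rot '[[0,0,0],[0,0,0],[0,0,0],[0,0,0],[0,0,0]]' --hand 0.6 --newtons 30

```text
time: 5.55
tcp_pos: [0.5753, 0.1091, 0.3289]
tcp_rot: [0.706, -0.045, 0.045, -0.705]
contact_force: [-0.0, 0.2, 0.9]
width: 0.0509
```

Call:
send_rows --xyz '[[0.47,0.6,0.94],[0,0.9,0],[0,0.9,0],[0,0.6,0]]' --delta_rot '[[0,0,0],[0,0,0],[0,0,0],[0,0,0]]'

```text
time: 5.95
tcp_pos: [0.589, 0.13, 0.2529]
tcp_rot: [0.706, -0.045, 0.044, -0.705]
contact_force: [-0.6, -0.3, 1.1]
width: 0.0513
```

```bash
python3 - <<'E'
from h import *
import pickle
plan([.589,.130,.176],1.452)
c=robot.get_calibration('wrist');im=robot.read_camera('wrist')[:,:,::-1].copy()
pickle.dump(c,open('w2.pkl','wb'));cv2.imwrite('pics/w2.png',im)
s,R=st();print(proj(c,s['tcp_pos']+R[:,1]*.155), proj(c,s['tcp_pos']+R[:,1]*.22))
E
```

```text
t 5.95 p [0.589  0.13   0.2529] y [-0.002 -0.001 -1.   ] z [ 0.126  0.992 -0.002] zyaw 1.445 w 0.0513 F [-0.6 -0.3  1.1] q [ 0.11  0.97 -0.74  1.73  0.88  0.81  0.38]
world d [-0.      0.     -0.0769] tool now units [0.   3.08 0.01] tool after turn units [-0.    3.08  0.  ] rot units [ 0.015 -0.071 -0.015]
t 6.0 p [0.5884 0.1293 0.251 ] y [-0.005 -0.002 -1.   ] z [ 0.126  0.992 -0.003] zyaw 1.445 w 0.0513 F [-1.  -1.5 -1.7] q [ 0.11  0.97 -0.74  1.73  0.88  0.81  0.38]
[[277.2612548  299.15302387]] [[277.89774922 240.77477673]]
```

View pics/w2.png

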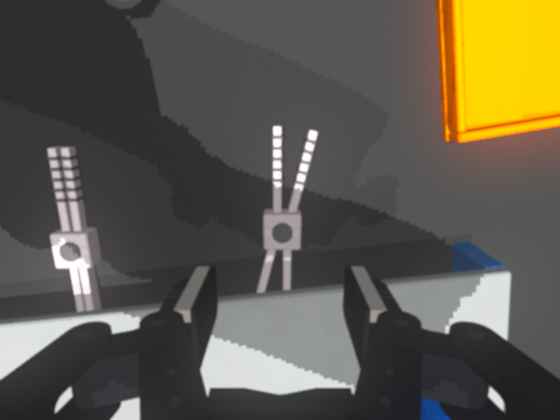

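```bash
python3 - <<'E'
from h import *
import pickle
c=pickle.load(open('w2.pkl','rb'))
H=ray(c,(282,233),.014)[0];T=ray(c,(277.5,128),.01)[0]
print(H,T,np.arctan2(*(T-H)[[1,0]])%(2*np.pi)-.05-np.pi/2)
print('tray',ray(c,[(450,141),(443,0)],.02),'M',ray(c,(68,250),.014))
plan([*H[:2],.176],1.452)
E
```

```text
[0.58882766 0.13092248 0.014     ] [0.52953911 0.13588929 0.01      ] 1.4372179420470128
tray [[0.54728112 0.22569149 0.02      ]
 [0.47965859 0.22270414 0.02      ]] M [[0.58341886 0.00414786 0.014     ]]
t 6.0 p [0.5884 0.1293 0.251 ] y [-0.005 -0.002 -1.   ] z [ 0.126  0.992 -0.003] zyaw 1.445 w 0.0513 F [-1.  -1.5 -1.7] q [ 0.11  0.97 -0.74  1.73  0.88  0.81  0.38]
world d [ 0.0004  0.0016 -0.075 ] tool now units [0.02 3.   0.07] tool after turn units [0.01 3.   0.06] rot units [ 0.029 -0.069 -0.041]
```

Call:
send_rows --xyz '[[0,0.8,0.05],[0,0.8,0],[0,0.8,0],[0,0.6,0],[0,0,0]]' --delta_rot '[[0,0,0],[0,0,0],[0,0,0],[0,0,0],[0,0,0]]'

```text
time: 6.5
tcp_pos: [0.589, 0.1308, 0.1782]
tcp_rot: [0.706, -0.045, 0.044, -0.705]
contact_force: [-0.1, -1.2, 0.4]
width: 0.0509
```

Call:
send_rows --xyz '[[0,0,0],[0,0,0],[0,0,0],[0,0,0],[0,0,0]]' --delta_rot '[[0,0,0],[0,0,0],[0,0,0],[0,0,0],[0,0,0]]' --hand 0.1 --newtons 30

```text
time: 7.0
tcp_pos: [0.59, 0.1316, 0.181]
tcp_rot: [-0.705, 0.044, -0.045, 0.706]
contact_force: [-0.5, -0.1, 6.4]
width: 0.021
```

```bash
python3 - <<'E'
from h import *
st();im=robot.read_camera('wrist')[:,:,::-1].copy();cv2.imwrite('pics/w3.png',im)
E
```

```text
t 7.0 p [0.59   0.1316 0.181 ] y [ 0.002  0.001 -1.   ] z [0.125 0.992 0.001] zyaw 1.445 w 0.021 F [-0.5 -0.1  6.4] q [ 0.06  1.07 -0.66  1.74  0.99  0.7   0.29]
```

View pics/w3.png

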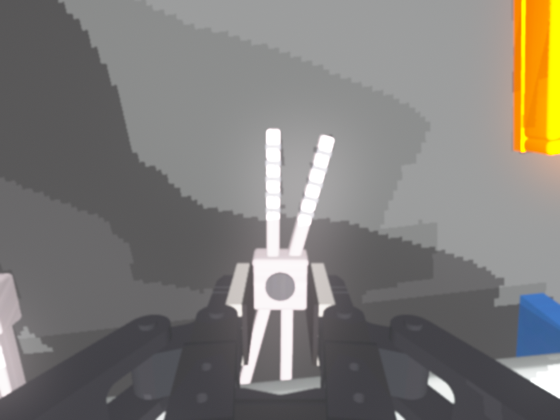

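Call:
send_rows --xyz '[[0,-0.3,0],[-0.6,0,0],[-1,0,0],[-1,0,0],[-1,0,0]]' --delta_rot '[[0,0,0],[0,0,0],[0,0,0],[0,0,0],[0,0,0]]'

```text
time: 7.55
tcp_pos: [0.4994, 0.1424, 0.1876]
tcp_rot: [-0.706, 0.045, -0.045, 0.706]
contact_force: [0.6, 0.8, -0.8]
width: 0.0208
```

```bash
python3 - <<'E'
from h import *
plan([.431,.37,.23],1.606);im=robot.read_camera('wrist')[:,:,::-1].copy();cv2.imwrite('pics/w4.png',im)
im=robot.read_camera('scene')[:,:,::-1].copy();cv2.imwrite('pics/s4.png',cv2.resize(im[130:380,150:520],None,fx=2,fy=2))
E
```

```text
t 7.55 p [0.4994 0.1424 0.1876] y [ 0.  0. -1.] z [0.126 0.992 0.   ] zyaw 1.445 w 0.0208 F [ 0.6  0.8 -0.8] q [-0.03  0.98 -0.57  2.    1.14  0.52 -0.01]
world d [-0.0684  0.2276  0.0424] tool now units [-3.86 -1.69  8.69] tool after turn units [-2.41 -1.7   9.19] rot units [-4.00e-03 -1.54e+00  1.00e-03]
```

View pics/w4.png

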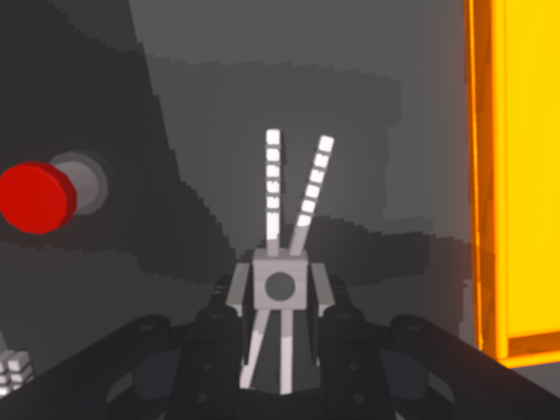

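View pics/s4.png

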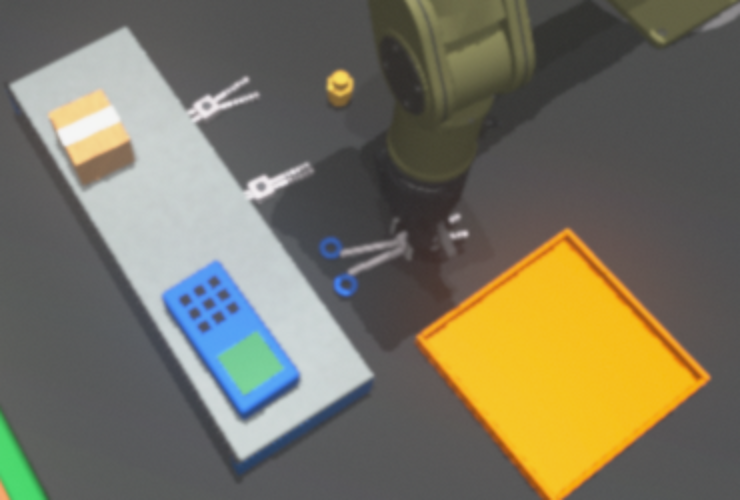

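Call:
send_rows --xyz '[[0,-1,0],[0,-1,0],[-0.26,0,0.92],[-0.26,0,0.92],[-0.26,0,0.92]]' --delta_rot '[[0,-0.77,0],[0,-0.77,0],[0,0,0],[0,0,0],[0,0,0]]'

```text
time: 8.15
tcp_pos: [0.4788, 0.2112, 0.2377]
tcp_rot: [-0.707, -0.013, 0.012, 0.707]
contact_force: [-0.2, -0.0, -0.7]
width: 0.0209
```

Call:
send_rows --xyz '[[-0.26,0,0.92],[-0.26,0,0.92],[-0.26,0,0.92],[-0.26,0,0.92],[-0.26,0,0.92]]' --delta_rot '[[0,0,0],[0,0,0],[0,0,0],[0,0,0],[0,0,0]]'

```text
time: 8.65
tcp_pos: [0.4419, 0.3254, 0.2374]
tcp_rot: [-0.707, -0.013, 0.012, 0.707]
contact_force: [0.3, -0.5, -0.5]
width: 0.0205
```

Call:
send_rows --xyz '[[-0.26,0,0.92],[-0.26,0,0.92],[0,0,0]]' --delta_rot '[[0,0,0],[0,0,0],[0,0,0]]'

```text
time: 8.95
tcp_pos: [0.4256, 0.3742, 0.2382]
tcp_rot: [-0.705, -0.014, 0.014, 0.709]
contact_force: [-0.4, 0.1, -1.1]
width: 0.0207
```

```bash
python3 - <<'E'
from h import *
import pickle
plan([.427,.37,.19],1.606)
c=robot.get_calibration('wrist');im=robot.read_camera('wrist')[:,:,::-1].copy();cv2.imwrite('pics/w5.png',im);pickle.dump(c,open('w5.pkl','wb'))
im=robot.read_camera('top')[:,:,::-1].copy();cv2.imwrite('pics/t5.png',im)
im=robot.read_camera('scene')[:,:,::-1].copy();cv2.imwrite('pics/s5.png',cv2.resize(im[200:400,320:540],None,fx=3,fy=3))
E
```

```text
t 8.95 p [0.4256 0.3742 0.2382] y [-0.001  0.006 -1.   ] z [-0.04   0.999  0.006] zyaw 1.611 w 0.0207 F [-0.4  0.1 -1.1] q [-0.4   0.96 -0.72  1.85  0.95  0.71 -0.06]
world d [ 0.0014 -0.0042 -0.0482] tool now units [ 0.05  1.93 -0.18] tool after turn units [ 0.05  1.93 -0.17] rot units [-0.057  0.048 -0.003]
```

View pics/w5.png

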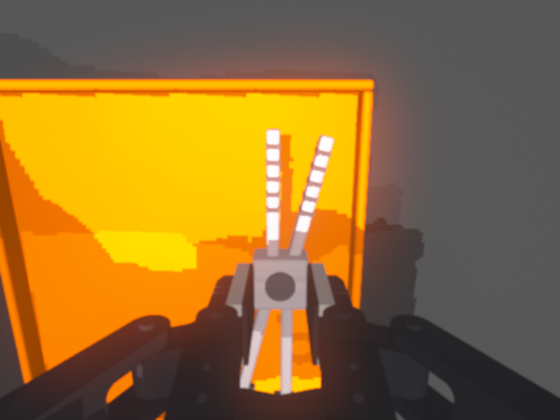

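View pics/t5.png

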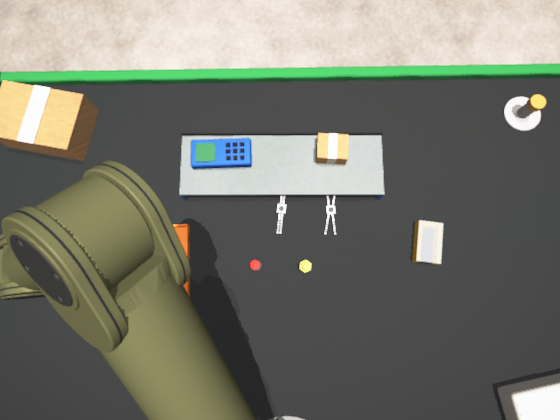

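View pics/s5.png

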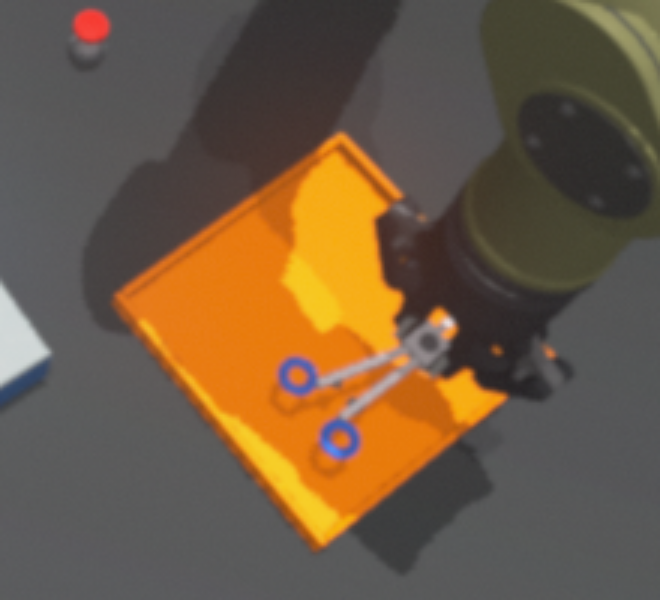

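```bash
python3 - <<'E'
from h import *
import pickle
c=pickle.load(open('w5.pkl','rb'))
P=ray(c,[(374,81),(5,81),(364,260)],.02);print(P.round(4), np.arctan2(P[1,1]-P[0,1],P[1,0]-P[0,0])+np.pi/2)
s,R=st()
# fingertip
E
```

```text
[[0.3418 0.4166 0.02  ]
 [0.3488 0.2434 0.02  ]
 [0.4323 0.421  0.02  ]] 0.04035361159346329
t 9.1 p [0.4276 0.3692 0.237 ] y [ 0.    -0.002 -1.   ] z [-0.035  0.999 -0.002] zyaw 1.606 w 0.021 F [ 1.1 -0.1 -0.8] q [-0.4   0.96 -0.71  1.85  0.95  0.72 -0.06]
```

Call:
send_rows --xyz '[[0,0.7,0],[0,0.7,0],[0,0.4,0],[0,0.1,0],[0,0,0]]' --delta_rot '[[0,0,0],[0,0,0],[0,0,0],[0,0,0],[0,0,0]]'

```text
time: 9.6
tcp_pos: [0.4273, 0.3696, 0.1896]
tcp_rot: [0.707, 0.012, -0.013, -0.707]
contact_force: [-0.3, -0.4, -0.7]
width: 0.0205
```

Call:
send_rows --xyz '[[0,0.1,0],[0,0,0]]' --delta_rot '[[0,0,0],[0,0,0]]'

```text
time: 9.8
tcp_pos: [0.4271, 0.3701, 0.1875]
tcp_rot: [-0.707, -0.013, 0.012, 0.707]
contact_force: [0.6, 0.5, -1.6]
width: 0.0209
```

Call:
send_rows --xyz '[[0,0.06,0],[0,0,0]]' --delta_rot '[[0,0,0],[0,0,0]]'

```text
time: 10.0
tcp_pos: [0.4271, 0.3703, 0.186]
tcp_rot: [-0.707, -0.013, 0.013, 0.707]
contact_force: [0.7, 0.4, -0.7]
width: 0.021
```

Call:
send_rows --xyz '[[0,0.05,0],[0,0,0]]' --delta_rot '[[0,0,0],[0,0,0]]'

```text
time: 10.2
tcp_pos: [0.4269, 0.3703, 0.1859]
tcp_rot: [-0.707, -0.013, 0.012, 0.707]
contact_force: [-0.7, -1.7, 11.1]
width: 0.0208
```

Contact at 0.186, which is the tray floor. I'll release now.

Call:
send_rows --xyz '[[0,0,0],[0,0,0],[0,0,0],[0,0,0]]' --delta_rot '[[0,0,0],[0,0,0],[0,0,0],[0,0,0]]' --hand 0.5

```text
time: 10.6
tcp_pos: [0.427, 0.3701, 0.1842]
tcp_rot: [0.707, 0.013, -0.013, -0.707]
contact_force: [-0.5, 0.3, -0.4]
width: 0.0427
```

Call:
send_rows --xyz '[[0,-0.4,0],[0,-1,0],[0,-1,0],[0,-1,0],[0,0,0]]' --delta_rot '[[0,0,0],[0,0,0],[0,0,0],[0,0,0],[0,0,0]]'

```text
time: 11.1
tcp_pos: [0.4274, 0.3713, 0.2731]
tcp_rot: [-0.705, -0.014, 0.011, 0.709]
contact_force: [-0.4, 0.2, 0.4]
width: 0.0431
```

```bash
python3 - <<'E'
from h import *
plan([.580,-.113,.25],1.661)
c=robot.get_calibration('wrist');im=robot.read_camera('wrist')[:,:,::-1].copy();cv2.imwrite('pics/w6.png',im)
E
```

```text
t 11.1 p [0.4274 0.3713 0.2731] y [ 0.004  0.005 -1.   ] z [-0.036  0.999  0.005] zyaw 1.607 w 0.0431 F [-0.4  0.2  0.4] q [-0.37  0.91 -0.76  1.84  0.89  0.77 -0.01]
world d [ 0.1526 -0.4843 -0.0231] tool now units [  5.4    0.85 -19.59] tool after turn units [  4.34   0.92 -19.84] rot units [-0.046 -0.517  0.038]
```

View pics/w6.png

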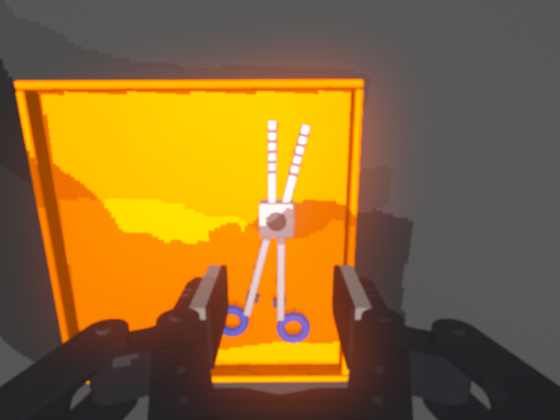

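Call:
send_rows --xyz '[[0.23,0,-0.99],[0.23,0,-0.99],[0.23,0,-0.99],[0.23,0,-0.99],[0.23,0,-0.99]]' --delta_rot '[[0,-0.25,0],[0,-0.27,0],[0,0,0],[0,0,0],[0,0,0]]' --hand 0.6

```text
time: 11.65
tcp_pos: [0.4648, 0.2475, 0.2687]
tcp_rot: [0.707, 0.032, -0.033, -0.706]
contact_force: [0.4, -0.9, 0.9]
width: 0.051
```

Call:
send_rows --xyz '[[0.23,0,-0.99],[0.23,0,-0.99],[0.23,0,-0.99],[0.23,0,-0.99],[0.23,0,-0.99]]' --delta_rot '[[0,0,0],[0,0,0],[0,0,0],[0,0,0],[0,0,0]]'

```text
time: 12.15
tcp_pos: [0.5045, 0.1269, 0.2687]
tcp_rot: [0.707, 0.032, -0.033, -0.706]
contact_force: [0.1, -0.0, 0.3]
width: 0.0512
```

Call:
send_rows --xyz '[[0.23,0,-0.99],[0.23,0,-0.99],[0.23,0,-0.99],[0.23,0,-0.99],[0.23,0,-0.99]]' --delta_rot '[[0,0,0],[0,0,0],[0,0,0],[0,0,0],[0,0,0]]'

```text
time: 12.65
tcp_pos: [0.5443, 0.0063, 0.2686]
tcp_rot: [0.706, 0.031, -0.033, -0.706]
contact_force: [-0.1, -0.6, -1.1]
width: 0.0509
```

Call:
send_rows --xyz '[[0.23,0,-0.99],[0.23,0,-0.99],[0.23,0,-0.99],[0.23,0,-0.99],[0.23,0,-0.99]]' --delta_rot '[[0,0,0],[0,0,0],[0,0,0],[0,0,0],[0,0,0]]'

```text
time: 13.15
tcp_pos: [0.584, -0.1143, 0.2685]
tcp_rot: [0.706, 0.031, -0.033, -0.706]
contact_force: [-0.3, 0.1, 0.8]
width: 0.0512
```

Call:
send_rows --xyz '[[0,0.8,0],[0,0,0]]' --delta_rot '[[0,0,0],[0,0,0]]'

```text
time: 13.35
tcp_pos: [0.5829, -0.1145, 0.2466]
tcp_rot: [0.707, 0.029, -0.033, -0.706]
contact_force: [-1.0, 0.1, -0.1]
width: 0.0515
```

```bash
python3 - <<'E'
from h import *
import pickle
plan([.580,-.113,.176],1.661)
c=robot.get_calibration('wrist');im=robot.read_camera('wrist')[:,:,::-1].copy();cv2.imwrite('pics/w7.png',im)
pickle.dump(c,open('w7.pkl','wb'));st()
im=robot.read_camera('top')[:,:,::-1].copy();cv2.imwrite('pics/t7.png',im)
E
```

```text
t 13.35 p [ 0.5829 -0.1145  0.2466] y [-0.006 -0.001 -1.   ] z [-0.089  0.996 -0.   ] zyaw 1.66 w 0.0515 F [-1.   0.1 -0.1] q [ 0.54  0.99 -0.79  1.76  0.94  0.83  0.95]
world d [-0.0029  0.0015 -0.0706] tool now units [-0.09  2.83  0.07] tool after turn units [-0.11  2.83  0.07] rot units [ 0.    -0.014 -0.054]
t 13.4 p [ 0.5832 -0.1132  0.2479] y [-0.004  0.    -1.   ] z [-0.091  0.996  0.001] zyaw 1.661 w 0.0514 F [ 0.3 -0.9  0.6] q [ 0.54  0.99 -0.79  1.76  0.94  0.83  0.95]
```

View pics/w7.png

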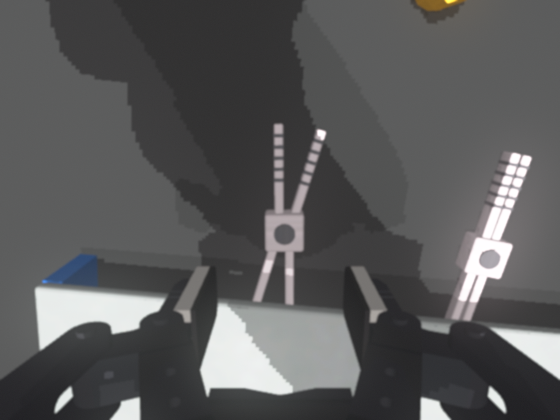

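```bash
python3 - <<'E'
from h import *
import pickle
c=pickle.load(open('w7.pkl','rb'))
H=ray(c,(284.5,234),.014)[0];T=ray(c,(278.5,127),.01)[0]
print(H,T,np.arctan2(*(T-H)[[1,0]])%(2*np.pi)-.05-np.pi/2,'M',ray(c,(489,259),.014))
plan([*H[:2],.1775],1.661)
E
```

```text
[ 0.57997884 -0.11208368  0.014     ] [ 0.52171966 -0.12061547  0.01      ] 1.6662080661649705 M [[0.58463567 0.00672707 0.014     ]]
t 13.45 p [ 0.5837 -0.1125  0.2489] y [-0.002  0.001 -1.   ] z [-0.092  0.996  0.001] zyaw 1.663 w 0.0511 F [0.2 1.  0.8] q [ 0.54  0.99 -0.79  1.76  0.94  0.83  0.95]
world d [-0.0037  0.0004 -0.0714] tool now units [-0.14  2.86  0.03] tool after turn units [-0.15  2.86  0.03] rot units [-0.01   0.015 -0.018]
```

Call:
send_rows --xyz '[[-0.15,0.8,0.03],[0,0.8,0],[0,0.8,0],[0,0.42,0],[0,0,0]]' --delta_rot '[[0,0,0],[0,0,0],[0,0,0],[0,0,0],[0,0,0]]'

```text
time: 13.95
tcp_pos: [0.58, -0.112, 0.1782]
tcp_rot: [-0.706, -0.032, 0.033, 0.706]
contact_force: [0.6, -0.3, -0.0]
width: 0.0511
```

Call:
send_rows --xyz '[[0,0,0],[0,0,0],[0,0,0],[0,0,0],[0,0,0]]' --delta_rot '[[0,0,0],[0,0,0],[0,0,0],[0,0,0],[0,0,0]]' --hand 0.1 --newtons 30

```text
time: 14.45
tcp_pos: [0.581, -0.1124, 0.1802]
tcp_rot: [-0.706, -0.033, 0.031, 0.706]
contact_force: [-0.8, 1.2, 6.7]
width: 0.0208
```

Call:
send_rows --xyz '[[0,-0.3,0],[-0.6,0,0],[-1,0,0],[-1,0,0],[-1,0,0]]' --delta_rot '[[0,0,0],[0,0,0],[0,0,0],[0,0,0],[0,0,0]]'

```text
time: 14.95
tcp_pos: [0.4898, -0.1212, 0.1868]
tcp_rot: [0.706, 0.032, -0.032, -0.706]
contact_force: [1.0, -0.9, -1.5]
width: 0.0208
```

```bash
python3 - <<'E'
from h import *
plan([.43,.29,.24],1.61);im=robot.read_camera('wrist')[:,:,::-1].copy();cv2.imwrite('pics/w8.png',im)
im=robot.read_camera('scene')[:,:,::-1].copy();cv2.imwrite('pics/s8.png',cv2.resize(im[130:380,150:520],None,fx=2,fy=2))
E
```

```text
t 14.95 p [ 0.4898 -0.1212  0.1868] y [ 0. -0. -1.] z [-0.09   0.996 -0.   ] zyaw 1.661 w 0.0208 F [ 1.  -0.9 -1.5] q [ 0.53  1.   -0.63  2.04  1.23  0.55  0.63]
world d [-0.0598  0.4112  0.0532] tool now units [-0.91 -2.13 16.6 ] tool after turn units [-1.75 -2.13 16.53] rot units [0.002 0.483 0.002]
```

View pics/w8.png

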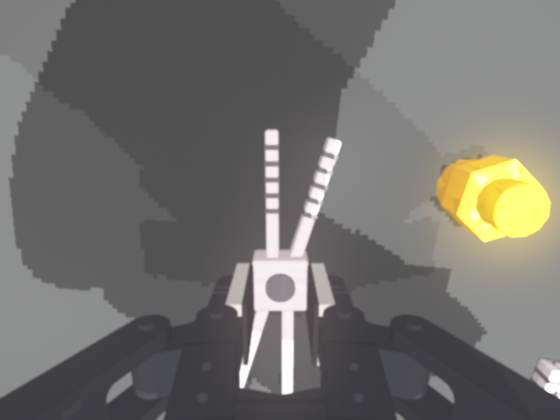

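View pics/s8.png

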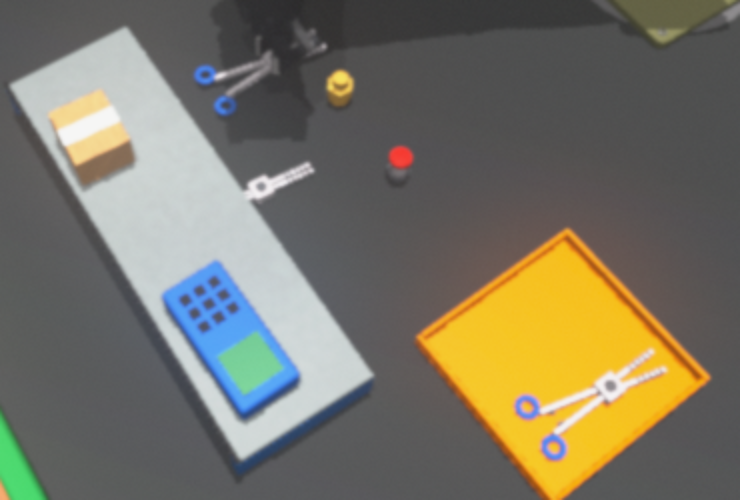

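Call:
send_rows --xyz '[[0,-1,0],[0,-1,0],[0,-0.7,0.3],[-0.1,0,0.9],[-0.1,0,1]]' --delta_rot '[[0,0.24,0],[0,0.24,0],[0,0,0],[0,0,0],[0,0,0]]'

```text
time: 15.55
tcp_pos: [0.4844, -0.0663, 0.2549]
tcp_rot: [0.707, 0.014, -0.012, -0.707]
contact_force: [0.6, 1.2, -1.0]
width: 0.0209
```

Call:
send_rows --xyz '[[-0.11,0,1],[-0.11,0,1],[-0.11,0,1],[-0.11,0,1],[-0.11,0,1]]' --delta_rot '[[0,0,0],[0,0,0],[0,0,0],[0,0,0],[0,0,0]]'

```text
time: 16.05
tcp_pos: [0.4653, 0.0595, 0.2543]
tcp_rot: [-0.707, -0.015, 0.014, 0.707]
contact_force: [0.3, 0.3, -0.5]
width: 0.0208
```

Call:
send_rows --xyz '[[-0.11,0,1],[-0.11,0,1],[-0.11,0,1],[-0.11,0,1],[-0.11,0,1]]' --delta_rot '[[0,0,0],[0,0,0],[0,0,0],[0,0,0],[0,0,0]]'

```text
time: 16.55
tcp_pos: [0.4464, 0.1841, 0.2543]
tcp_rot: [-0.707, -0.015, 0.014, 0.707]
contact_force: [-0.3, -0.0, -1.5]
width: 0.0211
```

Call:
send_rows --xyz '[[-0.11,0,1],[-0.11,0,1],[-0.11,0,1],[-0.11,0,1],[0,0,0]]' --delta_rot '[[0,0,0],[0,0,0],[0,0,0],[0,0,0],[0,0,0]]'

```text
time: 17.05
tcp_pos: [0.4303, 0.2869, 0.255]
tcp_rot: [-0.705, -0.016, 0.016, 0.709]
contact_force: [-0.1, 0.1, -0.2]
width: 0.021
```

```bash
python3 - <<'E'
from h import *
plan([.43,.289,.189],1.61);im=robot.read_camera('wrist')[:,:,::-1].copy();cv2.imwrite('pics/w9.png',im)
im=robot.read_camera('scene')[:,:,::-1].copy();cv2.imwrite('pics/s9.png',cv2.resize(im[200:400,320:540],None,fx=3,fy=3))
E
```

```text
t 17.05 p [0.4303 0.2869 0.255 ] y [ 0.001  0.007 -1.   ] z [-0.045  0.999  0.007] zyaw 1.616 w 0.021 F [-0.1  0.1 -0.2] q [-0.25  0.89 -0.73  1.99  1.    0.66 -0.03]
world d [-0.0003  0.0021 -0.066 ] tool now units [-0.01  2.64  0.07] tool after turn units [-0.01  2.64  0.08] rot units [-0.065  0.055  0.01 ]
```

View pics/w9.png

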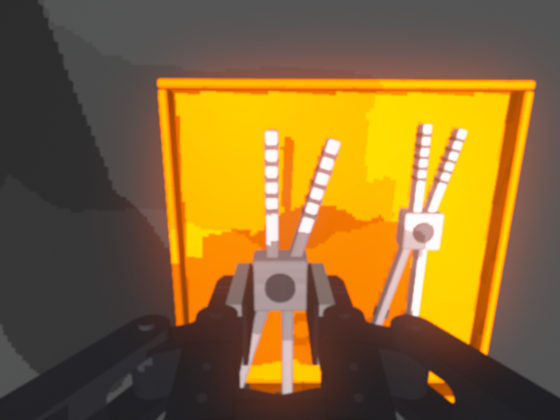

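View pics/s9.png

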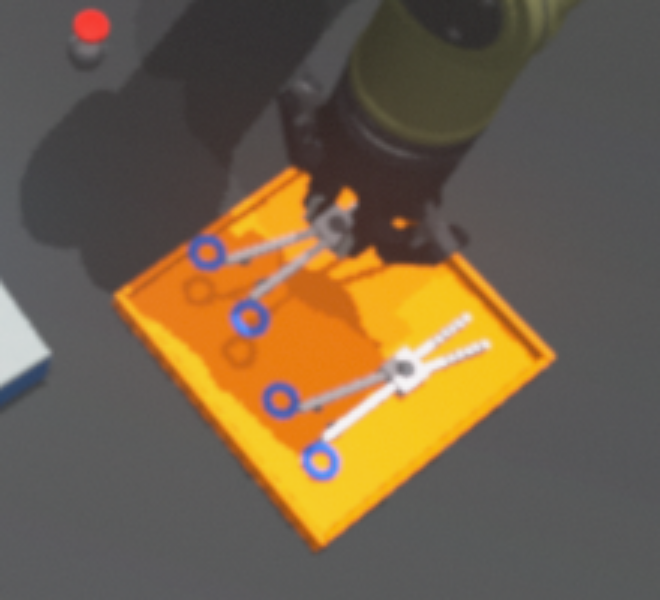

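Call:
send_rows --xyz '[[0,0.8,0.1],[0,0.8,0],[0,0.7,0],[0,0.34,0],[0,0,0]]' --delta_rot '[[0,0,0],[0,0,0],[0,0,0],[0,0,0],[0,0,0]]'

```text
time: 17.65
tcp_pos: [0.4311, 0.2835, 0.1871]
tcp_rot: [0.708, 0.013, -0.014, -0.706]
contact_force: [0.1, -0.1, -0.7]
width: 0.0206
```

Call:
send_rows --xyz '[[0,0.1,0],[0,0,0]]' --delta_rot '[[0,0,0],[0,0,0]]'

```text
time: 17.85
tcp_pos: [0.4312, 0.2845, 0.1859]
tcp_rot: [-0.707, -0.014, 0.014, 0.707]
contact_force: [-0.4, -0.4, -0.9]
width: 0.0211
```

Call:
send_rows --xyz '[[0,0,0.18],[0,0.03,0],[0,0.03,0],[0,0,0]]' --delta_rot '[[0,0,0],[0,0,0],[0,0,0],[0,0,0]]'

```text
time: 18.25
tcp_pos: [0.4307, 0.29, 0.1852]
tcp_rot: [-0.706, -0.015, 0.014, 0.708]
contact_force: [-0.5, -0.7, 8.2]
width: 0.0212
```

Call:
send_rows --xyz '[[0,0,0],[0,0,0],[0,0,0],[0,0,0]]' --delta_rot '[[0,0,0],[0,0,0],[0,0,0],[0,0,0]]' --hand 0.5

```text
time: 18.65
tcp_pos: [0.4308, 0.289, 0.1838]
tcp_rot: [0.707, 0.014, -0.014, -0.707]
contact_force: [0.2, -0.3, -0.0]
width: 0.0425
```

Call:
send_rows --xyz '[[0,-0.4,0],[0,-1,0],[0,-1,0],[0,-1,0],[0,0,0]]' --delta_rot '[[0,0,0],[0,0,0],[0,0,0],[0,0,0],[0,0,0]]'

```text
time: 19.15
tcp_pos: [0.4312, 0.2901, 0.2722]
tcp_rot: [-0.706, -0.016, 0.013, 0.708]
contact_force: [-0.3, 0.3, 0.6]
width: 0.0428
```

```bash
python3 - <<'E'
from h import *
plan([.585,.006,.25],1.463)
c=robot.get_calibration('wrist');im=robot.read_camera('wrist')[:,:,::-1].copy();cv2.imwrite('pics/w10.png',im)
im=robot.read_camera('scene')[:,:,::-1].copy();cv2.imwrite('pics/s10.png',cv2.resize(im[200:400,320:540],None,fx=3,fy=3))
E
```

```text
t 19.15 p [0.4312 0.2901 0.2722] y [ 0.004  0.004 -1.   ] z [-0.04   0.999  0.004] zyaw 1.611 w 0.0428 F [-0.3  0.3  0.6] q [-0.24  0.87 -0.75  1.98  0.96  0.69 -0.  ]
world d [ 0.1538 -0.2841 -0.0222] tool now units [  5.69   0.87 -11.6 ] tool after turn units [  7.34   0.89 -10.63] rot units [-0.04   1.414  0.036]
```

View pics/w10.png

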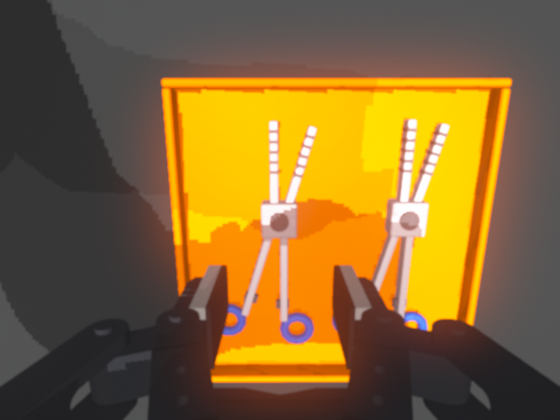

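View pics/s10.png

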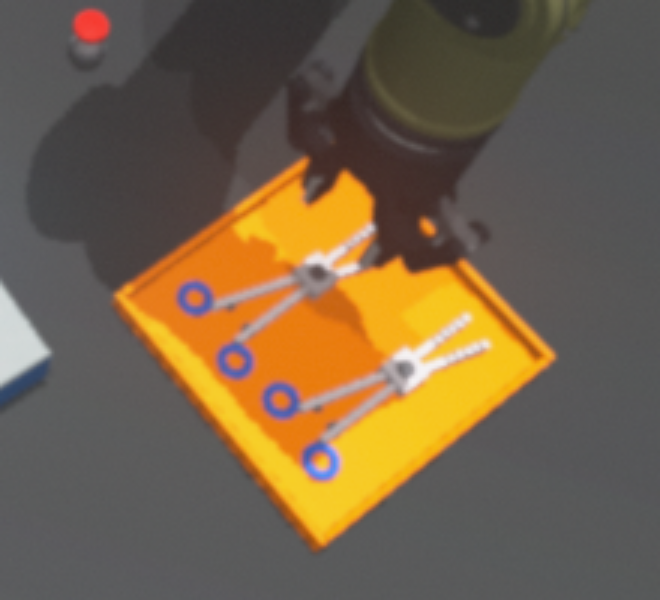

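Call:
send_rows --xyz '[[0,0,0],[0.66,0,-0.96],[0.66,0,-0.96],[0.66,0,-0.96],[0.66,0,-0.96]]' --delta_rot '[[0,0.7,0],[0,0.71,0],[0,0,0],[0,0,0],[0,0,0]]' --hand 0.6

```text
time: 19.75
tcp_pos: [0.4881, 0.1864, 0.2679]
tcp_rot: [0.707, -0.038, 0.037, -0.706]
contact_force: [0.2, -0.2, -0.8]
width: 0.0509
```

Call:
send_rows --xyz '[[0.66,0,-0.96],[0.66,0,-0.96],[0.66,0,-0.96],[0.66,0,-0.96],[0.66,0,-0.96]]' --delta_rot '[[0,0,0],[0,0,0],[0,0,0],[0,0,0],[0,0,0]]'

```text
time: 20.25
tcp_pos: [0.5571, 0.0581, 0.2678]
tcp_rot: [0.706, -0.039, 0.037, -0.706]
contact_force: [-0.8, 0.9, -0.4]
width: 0.0513
```

Call:
send_rows --xyz '[[0.66,0,-0.96],[0.66,0,-0.96],[0,0.8,0],[0,0,0]]' --delta_rot '[[0,0,0],[0,0,0],[0,0,0],[0,0,0]]'

```text
time: 20.65
tcp_pos: [0.5837, 0.0065, 0.2459]
tcp_rot: [0.707, -0.041, 0.037, -0.705]
contact_force: [-0.3, -0.4, -0.3]
width: 0.0509
```

```bash
python3 - <<'E'
from h import *
import pickle
c=robot.get_calibration('wrist');im=robot.read_camera('wrist')[:,:,::-1].copy();cv2.imwrite('pics/w11.png',im)
pickle.dump(c,open('w11.pkl','wb'));plan([.585,.006,.1775],1.463)
E
```

```text
t 20.7 p [0.5838 0.008  0.2472] y [-0.004 -0.    -1.   ] z [ 0.107  0.994 -0.001] zyaw 1.464 w 0.0512 F [-0.5  0.2  0.6] q [ 0.32  0.97 -0.75  1.79  0.92  0.78  0.54]
world d [ 0.0012 -0.002  -0.0697] tool now units [ 0.07  2.79 -0.07] tool after turn units [ 0.06  2.79 -0.07] rot units [ 0.009  0.006 -0.04 ]
```

View pics/w11.png

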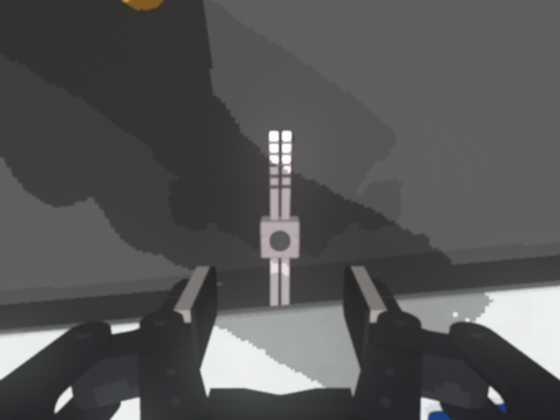

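Call:
send_rows --xyz '[[0.05,0.8,-0.03],[0,0.8,0],[0,0.8,0],[0,0.36,0],[0,0,0]]' --delta_rot '[[0,0,0],[0,0,0],[0,0,0],[0,0,0],[0,0,0]]'

```text
time: 21.2
tcp_pos: [0.5853, 0.0082, 0.1792]
tcp_rot: [0.706, -0.038, 0.037, -0.706]
contact_force: [-0.3, -0.4, -0.5]
width: 0.0512
```

Call:
send_rows --xyz '[[0,0,0],[0,0,0],[0,0,0],[0,0,0],[0,0,0]]' --delta_rot '[[0,0,0],[0,0,0],[0,0,0],[0,0,0],[0,0,0]]' --hand 0.1 --newtons 30

```text
time: 21.7
tcp_pos: [0.5863, 0.0076, 0.1812]
tcp_rot: [-0.706, 0.037, -0.039, 0.706]
contact_force: [-0.3, -0.5, 6.4]
width: 0.0204
```

Call:
send_rows --xyz '[[0,-0.3,0],[-0.6,0,0],[-1,0,0],[-1,0,0],[-1,0,0]]' --delta_rot '[[0,0,0],[0,0,0],[0,0,0],[0,0,0],[0,0,0]]'

```text
time: 22.2
tcp_pos: [0.4957, 0.0169, 0.1879]
tcp_rot: [-0.706, 0.038, -0.038, 0.706]
contact_force: [0.0, 0.5, -1.3]
width: 0.0207
```

```bash
python3 - <<'E'
from h import *
st();im=robot.read_camera('wrist')[:,:,::-1].copy();cv2.imwrite('pics/w12.png',im)
im=robot.read_camera('scene')[:,:,::-1].copy();cv2.imwrite('pics/s12.png',cv2.resize(im[60:310,150:520],None,fx=2,fy=2))
E
```

```text
t 22.2 p [0.4957 0.0169 0.1879] y [ 0.  0. -1.] z [0.108 0.994 0.   ] zyaw 1.463 w 0.0207 F [ 0.   0.5 -1.3] q [ 0.21  0.97 -0.57  2.07  1.23  0.49  0.14]
```

View pics/w12.png

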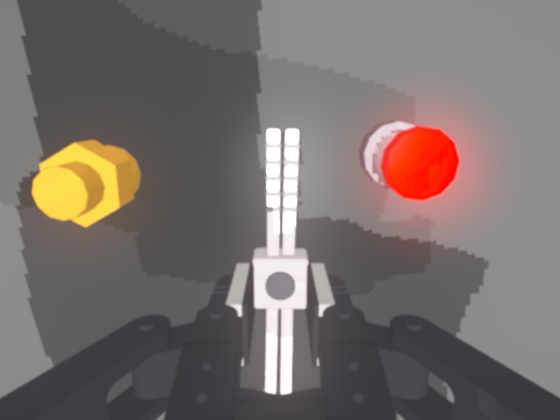

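View pics/s12.png

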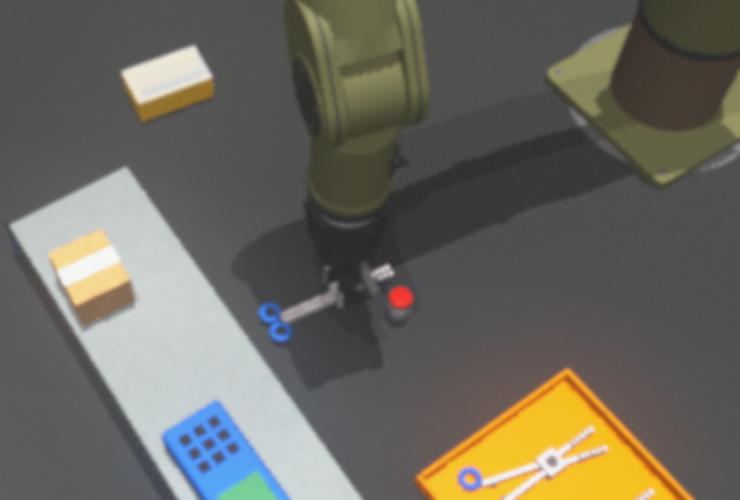

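Call:
send_rows --xyz '[[0,-0.8,0],[0,-1,0],[0,-1,0],[0,-0.5,0],[0,0,0]]' --delta_rot '[[0,0,0],[0,0,0],[0,0,0],[0,1,0],[0,1,0]]'

```text
time: 22.8
tcp_pos: [0.4977, 0.0171, 0.2721]
tcp_rot: [-0.697, 0.112, -0.115, 0.699]
contact_force: [0.0, 0.3, -1.5]
width: 0.0208
```

Call:
send_rows --xyz '[[0,0,0],[0,0,0],[0,0,0],[0,0,0],[0,0,0]]' --delta_rot '[[0,1,0],[0,1,0],[0,1,0],[0,1,0],[0,1,0]]'

```text
time: 23.3
tcp_pos: [0.4971, 0.017, 0.2704]
tcp_rot: [-0.645, 0.29, -0.29, 0.645]
contact_force: [-0.4, 0.1, -1.3]
width: 0.0206
```

Call:
send_rows --xyz '[[0,0,0],[0,0,0],[0,0,0],[0,0,0],[0,0,0]]' --delta_rot '[[0,1,0],[0,1,0],[0,1,0],[0,1,0],[0,1,0]]'

```text
time: 23.8
tcp_pos: [0.4971, 0.0171, 0.2703]
tcp_rot: [-0.548, 0.447, -0.447, 0.548]
contact_force: [-0.2, 0.0, -0.5]
width: 0.0209
```

Call:
send_rows --xyz '[[0,0,0],[0,0,0],[0,0,0],[0,0,0],[0,0,0]]' --delta_rot '[[0,1,0],[0,1,0],[0,1,0],[0,1,0],[0,1,0]]'

```text
time: 24.3
tcp_pos: [0.4971, 0.0172, 0.2703]
tcp_rot: [0.413, -0.573, 0.573, -0.414]
contact_force: [-1.1, -0.5, -0.6]
width: 0.0207
```

Call:
send_rows --xyz '[[0,0,0],[0,0,0],[0,0,0],[0,0,0],[0,0,0]]' --delta_rot '[[0,1,0],[0,1,0],[0,1,0],[0,1,0],[0,1,0]]'

```text
time: 24.8
tcp_pos: [0.4971, 0.0173, 0.2703]
tcp_rot: [-0.251, 0.661, -0.661, 0.252]
contact_force: [0.1, 0.3, -0.3]
width: 0.0207
```

Call:
send_rows --xyz '[[0,0,0],[0,0,0],[0,0,0],[0,0,0],[0,0,0]]' --delta_rot '[[0,1,0],[0,1,0],[0,1,0],[0,1,0],[0,1,0]]'

```text
time: 25.3
tcp_pos: [0.4971, 0.0174, 0.2702]
tcp_rot: [-0.071, 0.704, -0.703, 0.072]
contact_force: [0.6, -0.2, -1.6]
width: 0.021
```

Call:
send_rows --xyz '[[0,0,0],[0,0,0],[0,0,0],[0,0,0],[0,0,0]]' --delta_rot '[[0,1,0],[0,1,0],[0,1,0],[0,0.3,0],[0,0,0]]'

```text
time: 25.8
tcp_pos: [0.4968, 0.0173, 0.2701]
tcp_rot: [0.049, 0.706, -0.705, -0.048]
contact_force: [-0.0, 1.2, -0.5]
width: 0.0212
```

```bash
python3 - <<'E'
from h import *
plan([.371,-.319,.26],-1.711)
E
```

```text
t 25.8 p [0.4968 0.0173 0.2701] y [ 0.001  0.001 -1.   ] z [-0.137 -0.991 -0.001] zyaw -1.708 w 0.0212 F [-0.   1.2 -0.5] q [-0.15  0.76  0.03  2.07 -0.08  0.32 -1.76]
world d [-0.1258 -0.3363 -0.0101] tool now units [ 3.15  0.39 14.01] tool after turn units [ 3.1   0.4  14.02] rot units [ 0.006  0.03  -0.005]
```

Call:
send_rows --xyz '[[0.21,0,0.93],[0.21,0,0.93],[0.21,0,0.93],[0.21,0,0.93],[0.21,0,0.93]]' --delta_rot '[[0,0,0],[0,0,0],[0,0,0],[0,0,0],[0,0,0]]'

```text
time: 26.3
tcp_pos: [0.4543, -0.0953, 0.2701]
tcp_rot: [0.048, 0.706, -0.705, -0.048]
contact_force: [0.5, -1.5, -0.2]
width: 0.0209
```

Call:
send_rows --xyz '[[0.21,0,0.93],[0.21,0,0.93],[0.21,0,0.93],[0.21,0,0.93],[0.21,0,0.93]]' --delta_rot '[[0,0,0],[0,0,0],[0,0,0],[0,0,0],[0,0,0]]'

```text
time: 26.8
tcp_pos: [0.4122, -0.2069, 0.2701]
tcp_rot: [0.048, 0.706, -0.705, -0.048]
contact_force: [0.5, 0.5, -0.4]
width: 0.0206
```

Call:
send_rows --xyz '[[0.21,0,0.93],[0.21,0,0.93],[0.21,0,0.93],[0.21,0,0.93],[0.21,0,0.93]]' --delta_rot '[[0,0,0],[0,0,0],[0,0,0],[0,0,0],[0,0,0]]'

```text
time: 27.3
tcp_pos: [0.37, -0.3185, 0.2701]
tcp_rot: [0.049, 0.705, -0.705, -0.048]
contact_force: [-0.6, 0.0, -2.2]
width: 0.021
```

Call:
send_rows --xyz '[[0,0,0],[0,0,0]]' --delta_rot '[[0,0,0],[0,0,0]]'

```text
time: 27.5
tcp_pos: [0.3701, -0.3178, 0.27]
tcp_rot: [0.049, 0.705, -0.705, -0.049]
contact_force: [0.5, 0.3, -1.1]
width: 0.0208
```

```bash
python3 - <<'E'
from h import *
import pickle
c=robot.get_calibration('wrist');im=robot.read_camera('wrist')[:,:,::-1].copy();cv2.imwrite('pics/w13.png',im)
pickle.dump(c,open('w13.pkl','wb'));plan([.371,-.319,.19],-1.711)
E
```

```text
t 27.55 p [ 0.3705 -0.3171  0.27  ] y [ 0.001  0.001 -1.   ] z [-0.137 -0.991 -0.001] zyaw -1.708 w 0.0209 F [-0.2 -0.2 -0.7] q [ 0.66  0.75 -0.08  2.09  0.17  0.31 -1.27]
world d [ 0.0005 -0.0019 -0.08  ] tool now units [-0.03  3.2   0.08] tool after turn units [-0.03  3.2   0.07] rot units [ 0.007  0.026 -0.005]
```

View pics/w13.png

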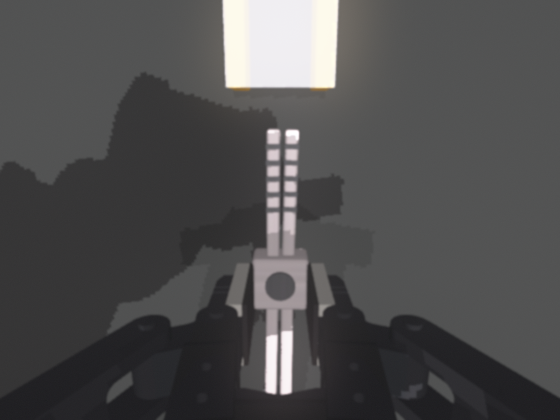

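```bash
python3 - <<'E'
from h import *
import pickle
c=pickle.load(open('w13.pkl','rb'))
P=ray(c,[(226,88),(336,88),(223,2),(338.5,2)],.034);print(P.round(4))
m=P[:2].mean(0);b=P[2:].mean(0);print(m,b,np.arctan2(*(b-m)[[1,0]]),np.arctan2(*(P[2]-P[0])[[1,0]]),np.arctan2(*(P[3]-P[1])[[1,0]]),np.arctan2(*(P[0]-P[1])[[1,0]])-np.pi/2)
s,R=st();a=-.14;u=np.array([np.cos(a),np.sin(a)]);v=np.array([-u[1],u[0]]);d=s['tcp_pos'][:2]-m[:2];print('hinge in dock',d@u,d@v)
E
```

```text
[[ 0.4537 -0.3012  0.034 ]
 [ 0.4458 -0.3576  0.034 ]
 [ 0.4932 -0.3068  0.034 ]
 [ 0.4853 -0.3628  0.034 ]]
[ 0.44972521 -0.32940762  0.034     ] [ 0.48925021 -0.33478651  0.034     ] -0.1352574541322375 -0.14091551021405965 -0.12959941944946024 -0.13914132901345178
t 27.55 p [ 0.3705 -0.3171  0.27  ] y [ 0.001  0.001 -1.   ] z [-0.137 -0.991 -0.001] zyaw -1.708 w 0.0209 F [-0.2 -0.2 -0.7] q [ 0.66  0.75 -0.08  2.09  0.17  0.31 -1.27]
hinge in dock -0.08017697579425448 0.0011759932226141892
```

Call:
send_rows --xyz '[[0,0.8,0.05],[0,0.9,0],[0,0.9,0],[0,0.7,0],[0,0,0]]' --delta_rot '[[0,0,0],[0,0,0],[0,0,0],[0,0,0],[0,0,0]]'

```text
time: 28.05
tcp_pos: [0.3704, -0.317, 0.1858]
tcp_rot: [0.047, 0.706, -0.704, -0.049]
contact_force: [-0.1, 0.1, -0.6]
width: 0.0205
```

Call:
send_rows --xyz '[[-0.6,0,0],[-0.8,0,0],[-0.6,0,0],[-0.4,0,0],[0,0,0]]' --delta_rot '[[0,0,0],[0,0,0],[0,0,0],[0,0,0],[0,0,0]]'

```text
time: 28.55
tcp_pos: [0.4313, -0.3266, 0.1882]
tcp_rot: [-0.049, -0.705, 0.706, 0.047]
contact_force: [-1.1, 0.7, -1.0]
width: 0.0209
```

```bash
python3 - <<'E'
from h import *
import pickle
c=robot.get_calibration('wrist');im=robot.read_camera('wrist')[:,:,::-1].copy();cv2.imwrite('pics/w14.png',im)
s,R=st();a=-.138;u=np.array([np.cos(a),np.sin(a)]);v=np.array([-u[1],u[0]]);d=s['tcp_pos'][:2]-[.4497,-.3294];print('hinge in dock',d@u,d@v)
im=robot.read_camera('scene')[:,:,::-1].copy();cv2.imwrite('pics/s14.png',cv2.resize(im[40:180,180:420],None,fx=3,fy=3))
E
```

```text
t 28.6 p [ 0.4298 -0.3266  0.188 ] y [ 0.001 -0.    -1.   ] z [-0.137 -0.991  0.   ] zyaw -1.708 w 0.0209 F [-0.2 -0.2 -1.4] q [ 0.6   0.93 -0.05  1.96  0.17  0.26 -1.31]
hinge in dock -0.020060562658836423 5.557873988041703e-05
```

View pics/w14.png

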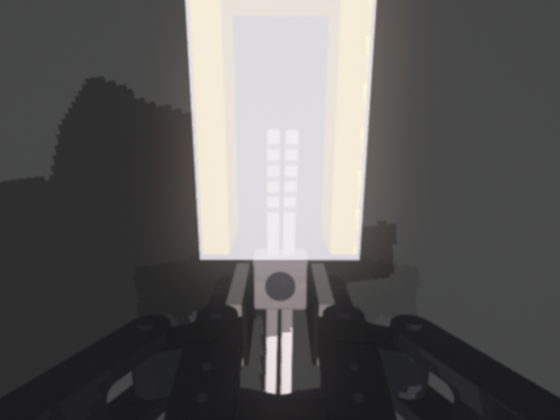

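View pics/s14.png

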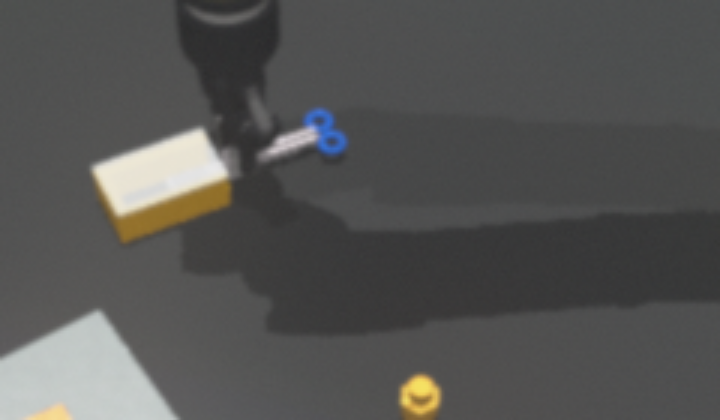

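Centred in the mouth, with the jaws in. I'll lower to the table and release.

Call:
send_rows --xyz '[[0,0.16,0],[0,0.1,0],[0,0.04,0],[0,0,0]]' --delta_rot '[[0,0,0],[0,0,0],[0,0,0],[0,0,0]]'

```text
time: 29.05
tcp_pos: [0.4285, -0.3269, 0.1811]
tcp_rot: [-0.049, -0.705, 0.705, 0.05]
contact_force: [-2.6, 1.8, 14.6]
width: 0.0207
```

Call:
send_rows --xyz '[[0,0,0],[0,0,0],[0,0,0],[0,-0.25,0],[0,0,0]]' --delta_rot '[[0,0,0],[0,0,0],[0,0,0],[0,0,0],[0,0,0]]' --hand 0.45

```text
time: 29.55
tcp_pos: [0.4296, -0.3272, 0.1867]
tcp_rot: [-0.049, -0.705, 0.706, 0.049]
contact_force: [-0.1, 0.2, -0.2]
width: 0.0381
```

Call:
send_rows --xyz '[[0.5,0,0],[0.6,0,0],[0.5,0,0],[0.2,0,0],[0,0,0]]' --delta_rot '[[0,0,0],[0,0,0],[0,0,0],[0,0,0],[0,0,0]]'

```text
time: 30.05
tcp_pos: [0.3844, -0.3209, 0.1863]
tcp_rot: [-0.049, -0.705, 0.705, 0.049]
contact_force: [0.9, 0.6, 0.8]
width: 0.0384
```

```bash
python3 - <<'E'
from h import *
im=robot.read_camera('wrist')[:,:,::-1].copy();cv2.imwrite('pics/w15.png',im)
s,R=st();a=-.138;u=np.array([np.cos(a),np.sin(a)]);v=np.array([-u[1],u[0]]);d=s['tcp_pos'][:2]-[.4497,-.3294];print('tcp in dock',d@u,d@v)
E
```

```text
t 30.1 p [ 0.3853 -0.3209  0.1863] y [ 0.001 -0.    -1.   ] z [-0.138 -0.99   0.   ] zyaw -1.71 w 0.0385 F [-0.4  0.1 -0.2] q [ 0.62  0.92 -0.04  2.07  0.19  0.15 -1.29]
tcp in dock -0.06499093341403168 -0.0004862633323674302
```

View pics/w15.png

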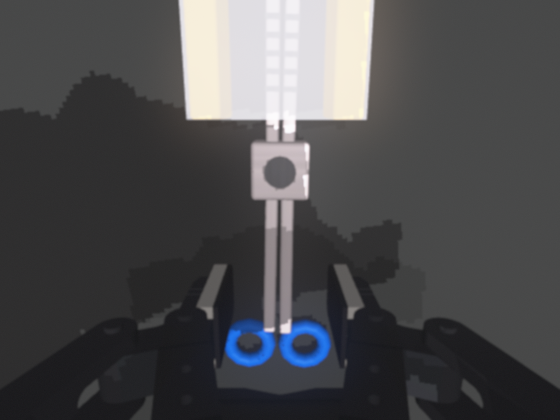

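Call:
send_rows --xyz '[[0,0.04,0],[0,0,0],[0,0,0],[0,0,0],[0,0,0]]' --delta_rot '[[0,0,0],[0,0,0],[0,0,0],[0,0,0],[0,0,0]]' --hand 0.03 --newtons 25

```text
time: 30.6
tcp_pos: [0.385, -0.3208, 0.1852]
tcp_rot: [-0.049, -0.705, 0.705, 0.049]
contact_force: [0.7, -1.0, -0.1]
width: 0.0024
```

```bash
python3 - <<'E'
from h import *
im=robot.read_camera('wrist')[:,:,::-1].copy();cv2.imwrite('pics/w16.png',im)
st()
E
```

```text
t 30.65 p [ 0.3849 -0.3208  0.1852] y [ 0. -0. -1.] z [-0.138 -0.99   0.   ] zyaw -1.71 w 0.0027 F [-0.  -0.3  0.8] q [ 0.62  0.92 -0.03  2.07  0.19  0.15 -1.29]
```

View pics/w16.png

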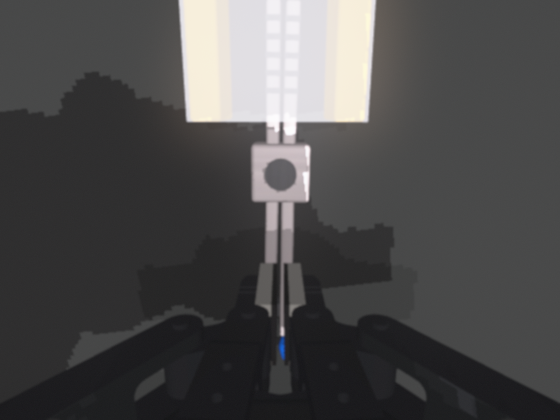

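Call:
send_rows --xyz '[[0,0,0],[0,0,0],[0,0,0],[0,0.3,0],[0,0,0]]' --delta_rot '[[0,0,0],[0,0,0],[0,0,0],[0,0,0],[0,0,0]]' --hand 0.4

```text
time: 31.15
tcp_pos: [0.3847, -0.3206, 0.1769]
tcp_rot: [0.049, 0.706, -0.705, -0.049]
contact_force: [-0.3, 0.2, 1.2]
width: 0.0341
```

Call:
send_rows --xyz '[[0,0,0],[0,0,0],[0,0,0],[0,0,0],[0,0,0]]' --delta_rot '[[0,0,0],[0,0,0],[0,0,0],[0,0,0],[0,0,0]]' --hand 0.03 --newtons 25

```text
time: 31.65
tcp_pos: [0.3849, -0.3208, 0.1777]
tcp_rot: [-0.049, -0.705, 0.705, 0.049]
contact_force: [-0.1, 0.1, -0.8]
width: 0.0093
```

```bash
python3 - <<'E'
from h import *
im=robot.read_camera('wrist')[:,:,::-1].copy();cv2.imwrite('pics/w17.png',im)
st()
E
```

```text
t 31.7 p [ 0.3849 -0.3208  0.1777] y [ 0. -0. -1.] z [-0.138 -0.99  -0.   ] zyaw -1.71 w 0.0098 F [ 0.1 -0.3 -1.7] q [ 0.62  0.94 -0.03  2.07  0.19  0.13 -1.3 ]
```

View pics/w17.png

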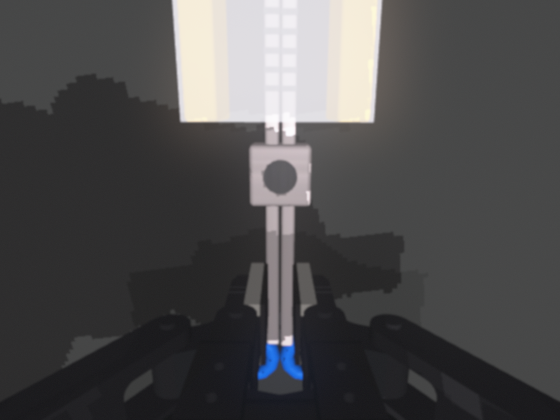

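Call:
send_rows --xyz '[[-0.4,0,0],[-0.4,0,0],[-0.4,0,0],[-0.35,0,0],[0,0,0]]' --delta_rot '[[0,0,0],[0,0,0],[0,0,0],[0,0,0],[0,0,0]]'

```text
time: 32.2
tcp_pos: [0.4254, -0.3261, 0.1778]
tcp_rot: [-0.05, -0.705, 0.706, 0.047]
contact_force: [-0.2, 1.1, -1.7]
width: 0.0097
```

```bash
python3 - <<'E'
from h import *
import pickle
c=robot.get_calibration('wrist');im=robot.read_camera('wrist')[:,:,::-1].copy();cv2.imwrite('pics/w18.png',im)
pickle.dump(c,open('w18.pkl','wb'))
s,R=st();a=-.138;u=np.array([np.cos(a),np.sin(a)]);v=np.array([-u[1],u[0]]);d=s['tcp_pos'][:2]-[.4497,-.3294];print('tcp in dock',d@u,d@v)
E
```

```text
t 32.25 p [ 0.4241 -0.3261  0.1777] y [ 0.001 -0.    -1.   ] z [-0.138 -0.99   0.   ] zyaw -1.709 w 0.0099 F [-1.   0.  -1.3] q [ 0.6   0.95 -0.05  1.97  0.17  0.22 -1.31]
tcp in dock -0.025778781079078897 -0.0002228526409191377
```

View pics/w18.png

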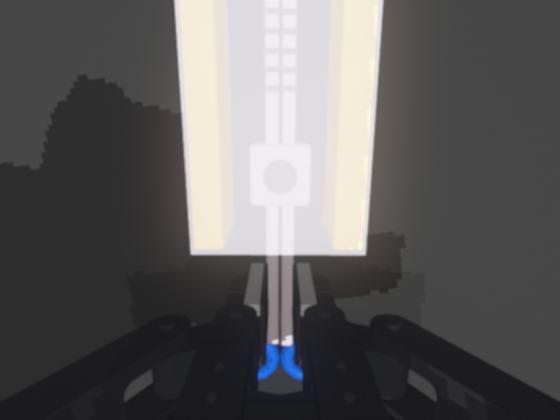

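```bash
python3 - <<'E'
from h import *
import pickle
c=pickle.load(open('w18.pkl','rb'))
H=ray(c,(280.5,177),.014)[0];M=ray(c,[(190,255),(367,255)],.034).mean(0);B=ray(c,(280.5,206),.014)[0]
a=-.138;u=np.array([np.cos(a),np.sin(a)]);v=np.array([-u[1],u[0]])
for m in (M[:2],np.array([.4497,-.3294])):
    print('hinge',(H[:2]-m)@u,(H[:2]-m)@v,'box back',(B[:2]-m)@u)
E
```

```text
hinge 0.02208580507192456 -0.0006683650369713555 box back 0.01137716053124632
hinge 0.02210205187463883 -0.00026908513362377374 box back 0.011393407333960588
```

Call:
send_rows --xyz '[[0,0,0],[0,0,0],[0,0,0],[0,0,0],[0,0,0]]' --delta_rot '[[0,0,0],[0,0,0],[0,0,0],[0,0,0],[0,0,0]]' --hand 0.35

```text
time: 32.75
tcp_pos: [0.4231, -0.3262, 0.1777]
tcp_rot: [-0.049, -0.705, 0.705, 0.049]
contact_force: [-0.5, 0.5, 0.3]
width: 0.0296
```

Call:
send_rows --xyz '[[0,-0.4,0],[0,-0.8,0],[0,-1,0],[0,-1,0],[0,-1,0]]' --delta_rot '[[0,0,0],[0,0,0],[0,0,0],[0,0,0],[0,0,0]]'

```text
time: 33.25
tcp_pos: [0.423, -0.3261, 0.2844]
tcp_rot: [-0.049, -0.705, 0.705, 0.049]
contact_force: [0.7, 1.1, -0.8]
width: 0.0298
```

Call:
send_rows --xyz '[[0,0,0],[0,0,0],[0,0,0]]' --delta_rot '[[0,0,0],[0,0,0],[0,0,0]]'

```text
time: 33.55
tcp_pos: [0.4229, -0.326, 0.2823]
tcp_rot: [0.049, 0.706, -0.705, -0.049]
contact_force: [0.1, 0.2, -0.3]
width: 0.0299
```

```bash
python3 - <<'E'
from h import *
import pickle
c=robot.get_calibration('wrist');im=robot.read_camera('wrist')[:,:,::-1].copy();cv2.imwrite('pics/w19.png',im)
pickle.dump(c,open('w19.pkl','wb'));st()
im=robot.read_camera('scene')[:,:,::-1].copy();cv2.imwrite('pics/s19.png',im)
im=robot.read_camera('top')[:,:,::-1].copy();cv2.imwrite('pics/t19.png',im)
E
```

```text
t 33.6 p [ 0.4229 -0.3259  0.282 ] y [-0.001  0.001 -1.   ] z [-0.138 -0.99  -0.001] zyaw -1.709 w 0.0299 F [ 0.1  0.3 -0.1] q [ 0.63  0.76 -0.09  1.95  0.15  0.44 -1.29]
```

View pics/w19.png

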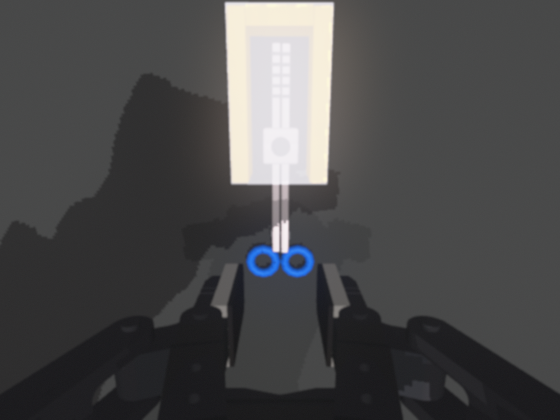

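View pics/s19.png

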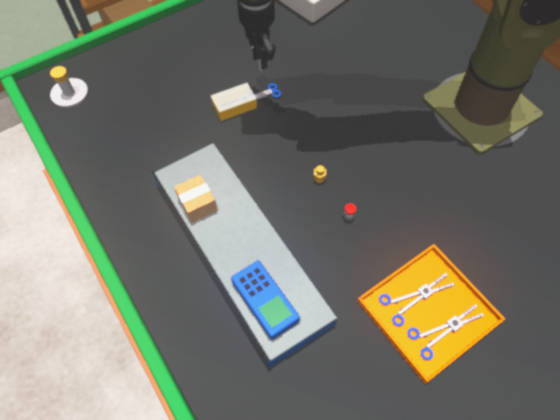

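View pics/t19.png

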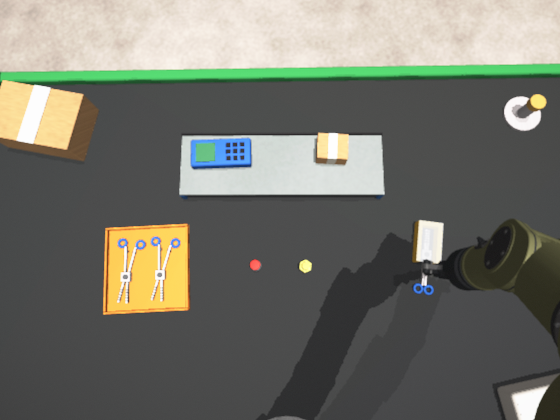

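```bash
python3 - <<'E'
from h import *
import pickle
c=pickle.load(open('w19.pkl','rb'));a=-.138;u=np.array([np.cos(a),np.sin(a)]);v=np.array([-u[1],u[0]])
M=ray(c,[(231,184),(328,184)],.034).mean(0)[:2];H=ray(c,(280.5,147),.014)[0][:2];print('dock',(H-M)@u,(H-M)@v,ray(c,(281,43),.01))
im=cv2.imread('pics/t19.png');cv2.imwrite('pics/z19.png',cv2.resize(im[218:320,98:196],None,fx=6,fy=6,interpolation=cv2.INTER_CUBIC))
E
```

```text
dock 0.019599723710172757 -0.0006257104706748362 [[ 0.52900858 -0.34121907  0.01      ]]
```

View pics/z19.png

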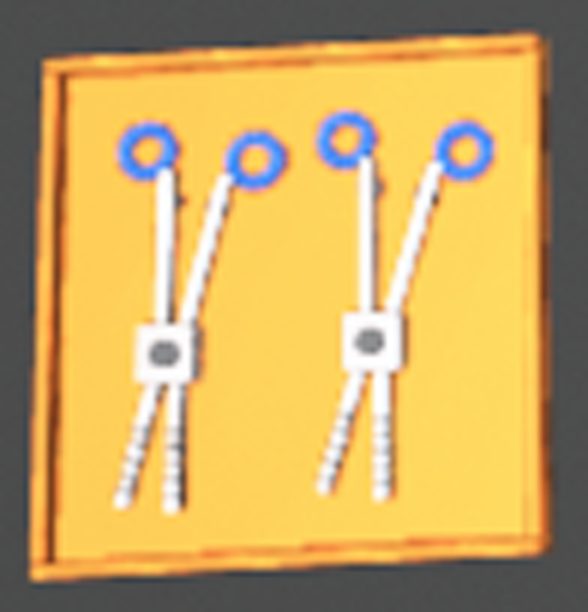

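```bash
python3 - <<'E'
from h import *
st();print(robot.job_done())
E
```

```text
t 33.7 p [ 0.423  -0.326   0.2819] y [-0.001  0.001 -1.   ] z [-0.138 -0.99  -0.001] zyaw -1.71 w 0.0301 F [ 0.4 -0.3  0. ] q [ 0.63  0.76 -0.09  1.95  0.15  0.44 -1.29]
the job is handed in; nothing more can be done
None
```

I handed the job in at 33.7 s of the 72 s allowed, with all three clamps where the task asked. `job_done()` gives no verdict, so this rests on my own camera checks.

- **Open clamps:** I pinched the outer two clamps by their box joints, pulled them out from under the riser and lowered each onto the tray floor. The last pictures show both flat and side by side without touching. Their jaws are still clearly open, which I judged from the picture; before I moved them they measured 0.24 and 0.30 rad.
- **Shut clamp:** I carried the middle clamp to the guard and put its jaws into the mouth. I then gripped it again by the shanks and slid it in. The last check puts the hinge about 20 mm inside the mouth and within 1 mm of the mid-line, with jaws and box joint under the roof. An earlier picture gave 22 mm; both are within the 11–50 mm allowed.
- **Bystanders:** the coupling, plug, meter and carton looked unmoved in the scene and top pictures. I did not re-measure their positions.
- **What went wrong:** my first grip on the shanks closed just above them and held nothing, so I lowered about 8 mm and closed again. The gripper was clear of everything at the end, and measured forces never exceeded about 15 N.

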